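# Count out three handle grips on the tilting pocket board

### The arm

A 6-joint arm with a two-finger parallel gripper is mounted at the origin on the work surface. World frame = base frame: x ahead of the robot, y to its left, z up, the work surface at z = 0. Lengths are in m, angles in rad, forces in N, time in s.
With the tool pointing down it reaches from about 0.225 to 0.875 m from the base axis. Payload 3.4 kg.
Tool frame: the origin (TCP) lies on the centre line of the jaws, within the pads' length; the fingertips stand 17 mm ahead of it and the grasp point (between the pads) lies 2 mm behind it (bot.tip_reach is the distance from the TCP to the fingertips, in m); z points along the fingers, y is the line along which they close (so a half turn about z gives the same grasp; the last joint's range is limited). The gripper opens to 85 mm and grips with 20 to 120 N. Pads are 22 mm wide; open, the fingers measure 114 mm over their backs; the gripper's body (76 mm by 85 mm) begins 54 mm behind the grasp point. The pads swing forward as they close: fully open they stand 13 mm farther back than shut.
Start: joints at [-1.224, 0.276, 1.505, -0, 1.361, -0.121], TCP at [0.259, -0.513, 0.248] pointing down, gripper open.
Joint ranges: [-2.89, 2.89], [-0.75, 2.08], [0.22, 2.7], [-1.18, 4.32], [0.11, 2.71], [-2.7, 2.7]. Speed limits (rad/s): [2.57, 2.57, 3.14, 3.14, 3.14, 3.14].

### API

Orientations are given as a rotation vector (axis times angle).
In Python, from plant import bot gives the robot as it stands.
- The arm moves only by the tool jog_arm, never from a script. Its argument "increments" is a list of rows, each a list of 5 numbers: the shift along the world's x, y, z in mm, then the turn about the world's z in degrees, then the closure, from 0 (fully open) to 1 (shut). A call has 1 to 12 rows; each row shifts and turns the commanded pose from where the row before left it; what a row does not reach is not made up. A row lasts 1/10 s, in which the tool goes at most 50 mm and 8.59 degrees, less where a joint would pass 70% of its speed; a pose out of reach is approached as far as the arm can. A call is refused whole if a number of a shift passes 50 or a number of a turn 8.59, either way. A call with a gripper value outside its range is refused whole. The fingers move at their own pace and stop on an object; "squeeze" is the grip in N (left out, the last holds). Time passes only in rows, so rows that do not move let the fingers close. It gives the time, the measured TCP pose, the force, the opening and the grip force at its end, in the units of the state.
- bot.get_obs(): the state, without advancing time (a new reading comes with each control period).
- bot.snapshot(name): name is "side" or "top" or "wrist"; returns (picture, depth): 384x512x3 uint8, red, green, blue; 384x512 float32, m along the optical axis (not along the pixel's ray), 0 where there is no reading.
- bot.camera_info(name): a dict with "camera_matrix" (3x3 intrinsics, pixels), "distortion" ([k1, k2, p1, p2, k3] as OpenCV has them; the pictures are not rectified), "xyz" and "attitude" of the camera in the world; the wrist camera has in their place "mount" (4x4, takes a point from camera to tool coordinates, whose origin is the TCP and whose axes are the flange's). Camera axes: x right, y up, looking along -z (the intrinsics and any distortion apply to the point x, -y, -z); pixel columns grow to the right and rows downward; lengths in m; the calibration is good to about 2 mm. A picture is of the moment at which its call begins: read the wrist's pose just before it. camera_info takes no time and is no camera call.
- bot.sign_off(): hands the job in; it is judged then, once.
The state is a dict: "clock": time; "joint_pos": joint angles; "qd": joint speeds; "joint_efforts": joint torques, N m; "position": TCP position; "tool_rot": TCP orientation; "contact_force": force on the tool from outside, world axes, zero at the start; "ft_torque": the same for the moment, N m; "finger_gap": opening from 0.0 (shut) to 1.0 (fully open); "grasp_force": force on a finger pad.
Only numpy, scipy, OpenCV 4.12 (cv2) and the standard library are available. Lean on these libraries where they do the work, as an engineer would, in place of code of your own. Each camera call takes 0.05 s, during which the arm holds its last target. There are 200 camera calls.

### The job

Vent the sealed dry box by turning the red tap on its lid a quarter turn clockwise, lift the lid off and lay it flat on the black rubber mat, then take every orange handle grip out of the box and lay it across the blue channel of the counting board so that each of the three lanes has at least one. Once all are there, lift the board's black handle until a grip has rolled into each of the three yellow pockets (never put one in by hand), and lower it fully again so that the excess rolls back into the channel. Finally put the lid squarely back down on the empty box with the tap left open, and leave the other things on the bench where they are.

Things in the scene. Friction and masses are not known exactly. Their poses are not given: they have to be found in the camera images.
- tap (a joint): Vent tap on the dry box's lid: red bar handle on a vertical brass stem. Radians: 0 = sealed (bar along the lid's x axis), grows clockwise seen from above, end stop 1.65; starts at 0 to 0.25. Up to 1.25 it holds the lid down firmly; beyond 1.3 the lid is free. Stays where it is left; turning takes 0.05 N m.
- tap_grip (a point): On the tap's turning axis, at the height to grip its red bar: 44 mm long (point x), 12 mm wide (y), 30 mm tall; this point is 10 mm below the bar's top, 20 mm above its underside and 30 mm above the lid's top face. z up.
- lid_handle (a point): Centre of the lid's black handle (100 mm along lid y, 12 mm thick, 16 mm tall, 26 mm free below), over the lid's centre. Lid 202 (x) by 210 mm: clear plate, blue skirt 3 mm thick (4 mm play round the box) reaching 66 mm below this point, 26 mm over the box; 0.45 kg with the tap, whose axis is 56 mm towards lid -x. This point is 118 mm above the bench on the box, 69 mm flat on the mat.
- box: Grey dry box, fixed, 188 (x) by 196 (y) by 78 mm tall, walls 6 mm; origin: centre of underside; the lid has the same axes. Inside, rails along x cradle up to four grips lying along x at x, y = +-38, +-46 mm, centres 55 mm above the bench; 28 mm free to the side walls, 56 mm between the rows. A steel catch for the tap's tongue juts 17 mm in from the middle of the -x rim.
- mat: Black rubber mat, fixed, 230 mm (x) by 235 mm (y), 3 mm thick, where the lid is laid meanwhile; origin at the centre of its underside.
- board (a joint): Tilt of the counting board: 0 = at rest, lanes sloping 0.20 rad down to the blue channel; grows as the handle is lifted, level at 0.20, end stop 0.5 (lanes then slope 0.30 rad down to the pockets). Sinks back to 0 when let go; lifting takes about 8 N at the handle.
- board_handle (a point): Middle of the board's black handle: round bar 14 mm thick, 102 mm clear along the board's y, its middle 47 mm outside the channel's end wall, 17 mm above that wall, about 98 mm above the bench at rest. Axes are the board's: x up the lanes from channel to pockets, y across, z out of the board.
- board_hinge (a point): Middle of the board's hinge axis (along the board's y, fixed in place, 75 mm above the bench) under the pocket end; axes as the board's. In these axes the handle bar is at x -255, z +75 mm.
- pocket0 (a point): Centre of a grip sitting in yellow pocket 0 (78 mm across the board); board's axes. Pocket 41 mm long, floor 10 mm below the lane. Its lane, 71 mm wide, walls 20 mm tall with bevelled tops, runs 179 mm towards -x to the channel's end wall; the last 100 mm is the blue channel. A grip on the lane has its centre 10 mm higher in z than this; set down 97 mm towards -x it rolls to the wall.
- pocket1 (a point): Centre of a grip sitting in yellow pocket 1 (0 mm across the board); board's axes. Pocket 41 mm long, floor 10 mm below the lane. Its lane, 71 mm wide, walls 20 mm tall with bevelled tops, runs 179 mm towards -x to the channel's end wall; the last 100 mm is the blue channel. A grip on the lane has its centre 10 mm higher in z than this; set down 97 mm towards -x it rolls to the wall.
- pocket2 (a point): Centre of a grip sitting in yellow pocket 2 (-78 mm across the board); board's axes. Pocket 41 mm long, floor 10 mm below the lane. Its lane, 71 mm wide, walls 20 mm tall with bevelled tops, runs 179 mm towards -x to the channel's end wall; the last 100 mm is the blue channel. A grip on the lane has its centre 10 mm higher in z than this; set down 97 mm towards -x it rolls to the wall.
- grip_c0_mid (a point): Centre of an orange handle grip: cylinder 64 mm long along its x axis, 36 mm thick, steel band round its middle, 80 g; rolls. May be in the channel at the start, lying across its lane against the end wall; may be absent.
- grip_c1_mid (a point): Centre of an orange handle grip: cylinder 64 mm long along its x axis, 36 mm thick, steel band round its middle, 80 g; rolls. May be in the channel at the start, lying across its lane against the end wall; may be absent.
- grip_c2_mid (a point): Centre of an orange handle grip: cylinder 64 mm long along its x axis, 36 mm thick, steel band round its middle, 80 g; rolls. May be in the channel at the start, lying across its lane against the end wall; may be absent.
- grip_b0_mid (a point): Centre of an orange handle grip: cylinder 64 mm long along its x axis, 36 mm thick, steel band round its middle, 80 g; rolls. In the box at the start; may be absent.
- grip_b1_mid (a point): Centre of an orange handle grip: cylinder 64 mm long along its x axis, 36 mm thick, steel band round its middle, 80 g; rolls. In the box at the start; may be absent.
- grip_b2_mid (a point): Centre of an orange handle grip: cylinder 64 mm long along its x axis, 36 mm thick, steel band round its middle, 80 g; rolls. In the box at the start; may be absent.
- grip_b3_mid (a point): Centre of an orange handle grip: cylinder 64 mm long along its x axis, 36 mm thick, steel band round its middle, 80 g; rolls. In the box at the start; may be absent.
- driver: Screwdriver, bystander.
- oil: White bottle 130 mm tall, bystander.
- switchbox: Red and black foot switch, 90 mm, bystander.
- carton: Small carton 150 mm long, bystander.
Not all that is in view belongs to the job. Leave any green or purple look-alike of the part that bears grip_c2_mid alone. Leave any white look-alike of the part that bears grip_c0_mid alone.

How it is judged:
On the way, in this order (a step that is already met when the one before it is completed fails the run):
1. the vent tap is turned open (beyond 1.3 rad) with the lid still on the box (value of joint tap above 1.3 rad and distance between lid_handle and box below 0.124 m), for 0.1 s.
2. the lid lies flat on the mat (horizontal distance between lid_handle and mat below 0.045 m and angle between lid_handle's own z axis and vertical below 0.08 rad and height (world z) of lid_handle below 0.08 m), for 0.2 s.
3. every grip lies in the lanes of the board, the board at rest (value of joint board below 0.04 rad and x of grip_c0_mid in the frame of pocket1 between -0.185 and 0.012 m and y of grip_c0_mid in the frame of pocket1 between -0.115 and 0.115 m and z of grip_c0_mid in the frame of pocket1 between -0.01 and 0.018 m and x of grip_c1_mid in the frame of pocket1 between -0.185 and 0.012 m and y of grip_c1_mid in the frame of pocket1 between -0.115 and 0.115 m and z of grip_c1_mid in the frame of pocket1 between -0.01 and 0.018 m and x of grip_c2_mid in the frame of pocket1 between -0.185 and 0.012 m and y of grip_c2_mid in the frame of pocket1 between -0.115 and 0.115 m and z of grip_c2_mid in the frame of pocket1 between -0.01 and 0.018 m and x of grip_b0_mid in the frame of pocket1 between -0.185 and 0.012 m and y of grip_b0_mid in the frame of pocket1 between -0.115 and 0.115 m and z of grip_b0_mid in the frame of pocket1 between -0.01 and 0.018 m and x of grip_b1_mid in the frame of pocket1 between -0.185 and 0.012 m and y of grip_b1_mid in the frame of pocket1 between -0.115 and 0.115 m and z of grip_b1_mid in the frame of pocket1 between -0.01 and 0.018 m and x of grip_b2_mid in the frame of pocket1 between -0.185 and 0.012 m and y of grip_b2_mid in the frame of pocket1 between -0.115 and 0.115 m and z of grip_b2_mid in the frame of pocket1 between -0.01 and 0.018 m and x of grip_b3_mid in the frame of pocket1 between -0.185 and 0.012 m and y of grip_b3_mid in the frame of pocket1 between -0.115 and 0.115 m and z of grip_b3_mid in the frame of pocket1 between -0.01 and 0.018 m), for 0.3 s.
4. the board is tipped up and a grip has run into each of the three pockets (value of joint board above 0.3 rad and distance between any of grip_c0_mid, grip_c1_mid, grip_c2_mid, grip_b0_mid, grip_b1_mid, grip_b2_mid, grip_b3_mid and pocket0 below 0.012 m and distance between any of grip_c0_mid, grip_c1_mid, grip_c2_mid, grip_b0_mid, grip_b1_mid, grip_b2_mid, grip_b3_mid and pocket1 below 0.012 m and distance between any of grip_c0_mid, grip_c1_mid, grip_c2_mid, grip_b0_mid, grip_b1_mid, grip_b2_mid, grip_b3_mid and pocket2 below 0.012 m), for 0.2 s.
At the end, for the whole second after the job is handed in: Board down (below 0.04 rad); a grip in each pocket (within 12 mm of its point); all other grips in the lanes over 55 mm before the pockets; lid down on the box (handle within 12 mm of its centre, below 123 mm, level within 0.05 rad), tap above 1.2 rad; all at rest (value of joint board below 0.04 rad and value of joint tap above 1.2 rad and horizontal distance between lid_handle and box below 0.012 m and angle between lid_handle's own z axis and vertical below 0.05 rad and height (world z) of lid_handle below 0.123 m and distance between any of grip_c0_mid, grip_c1_mid, grip_c2_mid, grip_b0_mid, grip_b1_mid, grip_b2_mid, grip_b3_mid and pocket0 below 0.012 m and distance between any of grip_c0_mid, grip_c1_mid, grip_c2_mid, grip_b0_mid, grip_b1_mid, grip_b2_mid, grip_b3_mid and pocket1 below 0.012 m and distance between any of grip_c0_mid, grip_c1_mid, grip_c2_mid, grip_b0_mid, grip_b1_mid, grip_b2_mid, grip_b3_mid and pocket2 below 0.012 m and (((x of grip_c0_mid in the frame of pocket1 between -0.185 and 0.012 m and y of grip_c0_mid in the frame of pocket1 between -0.115 and 0.115 m and z of grip_c0_mid in the frame of pocket1 between -0.01 and 0.018 m) and x of grip_c0_mid in the frame of pocket1 below -0.055 m) or distance between grip_c0_mid and pocket0 below 0.012 m or distance between grip_c0_mid and pocket1 below 0.012 m or distance between grip_c0_mid and pocket2 below 0.012 m) and (((x of grip_c1_mid in the frame of pocket1 between -0.185 and 0.012 m and y of grip_c1_mid in the frame of pocket1 between -0.115 and 0.115 m and z of grip_c1_mid in the frame of pocket1 between -0.01 and 0.018 m) and x of grip_c1_mid in the frame of pocket1 below -0.055 m) or distance between grip_c1_mid and pocket0 below 0.012 m or distance between grip_c1_mid and pocket1 below 0.012 m or distance between grip_c1_mid and pocket2 below 0.012 m) and (((x of grip_c2_mid in the frame of pocket1 between -0.185 and 0.012 m and y of grip_c2_mid in the frame of pocket1 between -0.115 and 0.115 m and z of grip_c2_mid in the frame of pocket1 between -0.01 and 0.018 m) and x of grip_c2_mid in the frame of pocket1 below -0.055 m) or distance between grip_c2_mid and pocket0 below 0.012 m or distance between grip_c2_mid and pocket1 below 0.012 m or distance between grip_c2_mid and pocket2 below 0.012 m) and (((x of grip_b0_mid in the frame of pocket1 between -0.185 and 0.012 m and y of grip_b0_mid in the frame of pocket1 between -0.115 and 0.115 m and z of grip_b0_mid in the frame of pocket1 between -0.01 and 0.018 m) and x of grip_b0_mid in the frame of pocket1 below -0.055 m) or distance between grip_b0_mid and pocket0 below 0.012 m or distance between grip_b0_mid and pocket1 below 0.012 m or distance between grip_b0_mid and pocket2 below 0.012 m) and (((x of grip_b1_mid in the frame of pocket1 between -0.185 and 0.012 m and y of grip_b1_mid in the frame of pocket1 between -0.115 and 0.115 m and z of grip_b1_mid in the frame of pocket1 between -0.01 and 0.018 m) and x of grip_b1_mid in the frame of pocket1 below -0.055 m) or distance between grip_b1_mid and pocket0 below 0.012 m or distance between grip_b1_mid and pocket1 below 0.012 m or distance between grip_b1_mid and pocket2 below 0.012 m) and (((x of grip_b2_mid in the frame of pocket1 between -0.185 and 0.012 m and y of grip_b2_mid in the frame of pocket1 between -0.115 and 0.115 m and z of grip_b2_mid in the frame of pocket1 between -0.01 and 0.018 m) and x of grip_b2_mid in the frame of pocket1 below -0.055 m) or distance between grip_b2_mid and pocket0 below 0.012 m or distance between grip_b2_mid and pocket1 below 0.012 m or distance between grip_b2_mid and pocket2 below 0.012 m) and (((x of grip_b3_mid in the frame of pocket1 between -0.185 and 0.012 m and y of grip_b3_mid in the frame of pocket1 between -0.115 and 0.115 m and z of grip_b3_mid in the frame of pocket1 between -0.01 and 0.018 m) and x of grip_b3_mid in the frame of pocket1 below -0.055 m) or distance between grip_b3_mid and pocket0 below 0.012 m or distance between grip_b3_mid and pocket1 below 0.012 m or distance between grip_b3_mid and pocket2 below 0.012 m) and linear speed of each of grip_c0, grip_c1, grip_c2, grip_b0, grip_b1, grip_b2, grip_b3, lid below 0.02 m/s); the robot touches nothing.
It fails at once if a grip is put or pushed into a pocket by the fingers ((contact force between the fingers and grip_c0 above 0.5 N and (x of grip_c0_mid in the frame of pocket1 between -0.185 and 0.012 m and y of grip_c0_mid in the frame of pocket1 between -0.115 and 0.115 m and z of grip_c0_mid in the frame of pocket1 between -0.01 and 0.018 m) and x of grip_c0_mid in the frame of pocket1 above -0.022 m) or (contact force between the fingers and grip_c1 above 0.5 N and (x of grip_c1_mid in the frame of pocket1 between -0.185 and 0.012 m and y of grip_c1_mid in the frame of pocket1 between -0.115 and 0.115 m and z of grip_c1_mid in the frame of pocket1 between -0.01 and 0.018 m) and x of grip_c1_mid in the frame of pocket1 above -0.022 m) or (contact force between the fingers and grip_c2 above 0.5 N and (x of grip_c2_mid in the frame of pocket1 between -0.185 and 0.012 m and y of grip_c2_mid in the frame of pocket1 between -0.115 and 0.115 m and z of grip_c2_mid in the frame of pocket1 between -0.01 and 0.018 m) and x of grip_c2_mid in the frame of pocket1 above -0.022 m) or (contact force between the fingers and grip_b0 above 0.5 N and (x of grip_b0_mid in the frame of pocket1 between -0.185 and 0.012 m and y of grip_b0_mid in the frame of pocket1 between -0.115 and 0.115 m and z of grip_b0_mid in the frame of pocket1 between -0.01 and 0.018 m) and x of grip_b0_mid in the frame of pocket1 above -0.022 m) or (contact force between the fingers and grip_b1 above 0.5 N and (x of grip_b1_mid in the frame of pocket1 between -0.185 and 0.012 m and y of grip_b1_mid in the frame of pocket1 between -0.115 and 0.115 m and z of grip_b1_mid in the frame of pocket1 between -0.01 and 0.018 m) and x of grip_b1_mid in the frame of pocket1 above -0.022 m) or (contact force between the fingers and grip_b2 above 0.5 N and (x of grip_b2_mid in the frame of pocket1 between -0.185 and 0.012 m and y of grip_b2_mid in the frame of pocket1 between -0.115 and 0.115 m and z of grip_b2_mid in the frame of pocket1 between -0.01 and 0.018 m) and x of grip_b2_mid in the frame of pocket1 above -0.022 m) or (contact force between the fingers and grip_b3 above 0.5 N and (x of grip_b3_mid in the frame of pocket1 between -0.185 and 0.012 m and y of grip_b3_mid in the frame of pocket1 between -0.115 and 0.115 m and z of grip_b3_mid in the frame of pocket1 between -0.01 and 0.018 m) and x of grip_b3_mid in the frame of pocket1 above -0.022 m)).
It fails at once if a bystander on the bench is moved more than 50 mm (distance of any of driver, oil, switchbox, carton from where it was at the start of the episode above 0.05 m).
Of grip_c0, grip_c1, grip_c2 only 1 to 2 are there at a start; the rules pass over those that are not, and their reading is None.
Of grip_b0, grip_b1, grip_b2, grip_b3 only 3 to 4 are there at a start; the rules pass over those that are not, and their reading is None.
At some moment in a run one of lid may be knocked a few centimetres aside while the robot is not near it.
Once in a run the grip may slacken for a moment while it holds something.
It also fails if it takes over 210 s, if anything falls off the work surface, if the arm or the gripper's body presses on something with over 40 N, if the wrist force passes 120 N, or if a joint passes its speed limit or range.

## Working session

There is one attempt and no reset: what is moved stays moved. The work goes in short steps, Python scripts to look and compute and a tool call to move; the robot and the scene stay as the last step left them, time stands still between calls to the robot, and variables do not carry over. Pictures are saved under pics/ and viewed, at most 14 in all, crops included, and the job is handed in when it is done.

Besides the shell and the picture viewer there is one more tool, called after ">>>" as name([rows], argument=value, ...), one row to a line, values as JSON. jog_arm: Moves the arm, as the interface text tells. Its arguments: {"type":"object","properties":{"increments":{"type":"array","items":{"type":"array","items":{"type":"number"}}},"squeeze":{"type":"number"}},"required":["increments"]}

```bash
ls; mkdir -p pics; cat > h.py <<'E'
import numpy as np, cv2
from scipy.spatial.transform import Rotation as R
from plant import bot
def pose(name, obs=None):
    c=bot.camera_info(name)
    if 'mount' in c:
        o=obs or bot.get_obs(); T=np.eye(4); T[:3,:3]=R.from_rotvec(o['tool_rot']).as_matrix(); T[:3,3]=o['position']
        T=T@np.array(c['mount'])
    else:
        T=np.eye(4); a=np.array(c['attitude'],float)
        T[:3,:3]=a if a.shape==(3,3) else R.from_rotvec(a).as_matrix(); T[:3,3]=c['xyz']
    return np.array(c['camera_matrix'],float),np.array(c['distortion'],float),T
def snap(name,fn=None):
    o=bot.get_obs(); K,D,T=pose(name,o); im,d=bot.snapshot(name)
    if fn: cv2.imwrite('pics/'+fn+'.png',im[:,:,::-1]); np.savez('pics/'+fn+'.npz',im=im,d=d,K=K,D=D,T=T)
    return im,d,K,D,T
def load(fn):
    z=np.load('pics/'+fn+'.npz'); return [z[k] for k in ('im','d','K','D','T')]
def ray(px,K,D,T):
    u=cv2.undistortPoints(np.array(px,float).reshape(-1,1,2),K,D).reshape(-1,2)
    v=np.c_[u[:,0],-u[:,1],-np.ones(len(u))]
    return v
def at_depth(px,S):
    im,d,K,D,T=S; px=np.array(px,float).reshape(-1,2); v=ray(px,K,D,T)
    dd=d[np.clip(px[:,1].round().astype(int),0,383),np.clip(px[:,0].round().astype(int),0,511)]
    return (v*dd[:,None])@T[:3,:3].T+T[:3,3]
def at_z(px,z,S):
    im,d,K,D,T=S; w=ray(px,K,D,T)@T[:3,:3].T; s=(z-T[2,3])/w[:,2]
    return T[:3,3]+w*s[:,None]
def cloud(S):
    h,w=S[1].shape; g=np.stack(np.meshgrid(np.arange(w),np.arange(h)),-1).reshape(-1,2)
    return at_depth(g,S).reshape(h,w,3)
def proj(P,S):
    im,d,K,D,T=S; p=(np.array(P,float).reshape(-1,3)-T[:3,3])@T[:3,:3]; p=p*[1,-1,-1]
    return cv2.projectPoints(p,np.zeros(3),np.zeros(3),K,D)[0].reshape(-1,2)
E
python3 - <<'E'
from h import *
o=bot.get_obs(); print(o); print(bot.camera_info('top'),bot.camera_info('wrist'),bot.tip_reach)
S=snap('top','top0'); snap('side','side0'); snap('wrist','wr0')
a=cv2.imread('pics/top0.png'); cv2.imwrite('pics/top0b.png',cv2.resize(a,(800,600),interpolation=cv2.INTER_CUBIC))
E
```

```text
pics
{'clock': 0.0, 'joint_pos': array([-1.22397723e+00,  2.76588557e-01,  1.50616000e+00, -2.07259346e-05,
        1.36069998e+00, -1.20995833e-01]), 'qd': array([ 0.00169615, -0.0009444 , -0.0016963 , -0.00042536, -0.000394  ,
        0.00092433]), 'joint_efforts': array([-4.45853866e-04, -4.16776443e+01, -2.45803607e+01, -1.49216048e-04,
        1.09965907e-02, -1.28152475e-06]), 'position': array([ 0.25910432, -0.51273857,  0.24743265]), 'tool_rot': array([-3.05424805e+00, -7.27739146e-01,  3.59883082e-04]), 'contact_force': array([-0.4721347 , -0.57542013, -0.46283142]), 'ft_torque': array([ 0.00788963, -0.00672341,  0.00743546]), 'grasp_force': 0.0, 'finger_gap': 1.0033660756302594}
{'camera_matrix': array([[395.06344312,   0.        , 253.04893816],
       [  0.        , 395.06344312, 184.12093815],
       [  0.        ,   0.        ,   1.        ]]), 'distortion': array([-0.07375545,  0.        ,  0.        ,  0.        ,  0.        ]), 'xyz': array([ 0.30092903, -0.03695531,  1.5908107 ]), 'attitude': array([ 0.13562552, -0.12996087, -1.545269  ])} {'camera_matrix': array([[307.98740715,   0.        , 258.45229734],
       [  0.        , 307.98740715, 195.36480701],
       [  0.        ,   0.        ,   1.        ]]), 'distortion': array([-0.08055453,  0.        ,  0.        ,  0.        ,  0.        ]), 'mount': array([[ 4.17096767e-05,  9.57474048e-01,  2.88519402e-01,
         7.43545883e-02],
       [ 9.99999987e-01,  5.71016512e-06, -1.63514172e-04,
        -4.05653336e-04],
       [-1.58208070e-04,  2.88519405e-01, -9.57474035e-01,
        -1.26582433e-01],
       [ 0.00000000e+00,  0.00000000e+00,  0.00000000e+00,
         1.00000000e+00]])} 0.017
```

View pics/top0b.png

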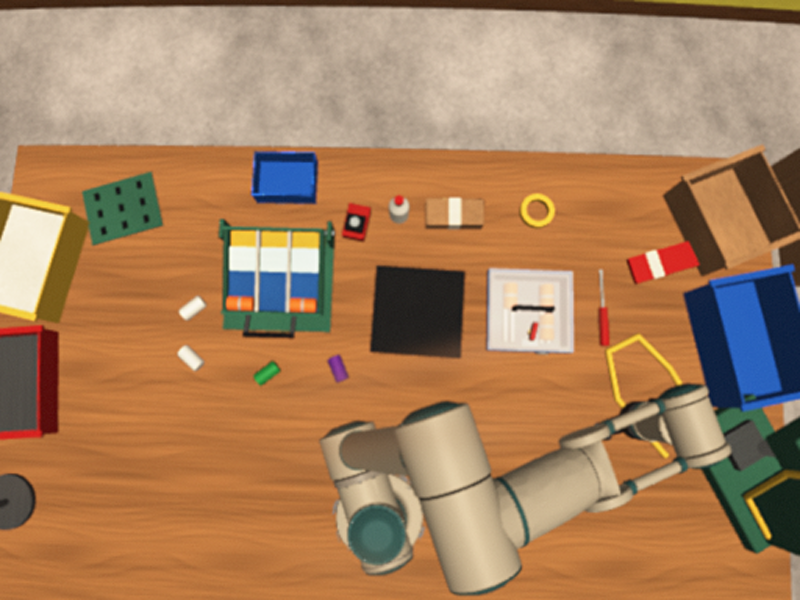

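View pics/side0.png

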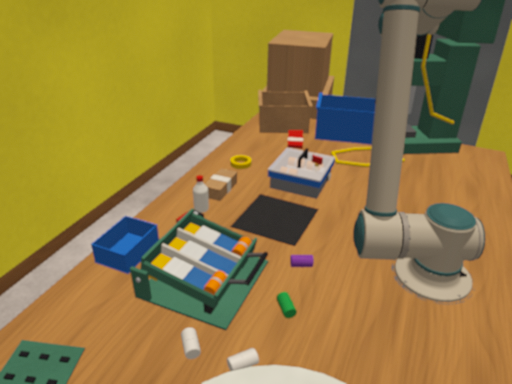

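The top view shows (800x600 px) the board around (277,275) with grips in its left and right lanes at (239,303) and (303,305). The mat is at (418,311) and the box lid at (531,310), with its handle at (533,308) and tap at (533,331).

```bash
python3 - <<'E'
from h import *
S=load('top0'); s=.64
f=lambda p,z:print(p,np.round(at_z(np.array(p)*s,z,S),3).tolist())
for p in [(488,269),(573,269),(575,352),(488,352)]: f(p,.084)
f((533,308),.126); f((533,331),.124)
for p in [(376,266),(465,269),(462,357),(371,351)]: f(p,.003)
for p in [(246,334),(294,334)]: f(p,.105)
for p in [(239,303),(303,305)]: f(p,.1)
for p in [(226,230),(329,230)]: f(p,.09)
a=S[0][:,:,::-1]
cv2.imwrite('pics/c1.png',np.hstack([cv2.resize(a[135:225,135:225],(400,400),interpolation=cv2.INTER_CUBIC),cv2.resize(a[165:235,300:370],(400,400),interpolation=cv2.INTER_CUBIC)]))
E
```

```text
(488, 269) [[0.611, -0.258, 0.084]]
(573, 269) [[0.616, -0.472, 0.084]]
(575, 352) [[0.409, -0.472, 0.084]]
(488, 352) [[0.405, -0.258, 0.084]]
(533, 308) [[0.509, -0.36, 0.126]]
(533, 331) [[0.454, -0.36, 0.124]]
(376, 266) [[0.629, 0.024, 0.003]]
(465, 269) [[0.626, -0.21, 0.003]]
(462, 357) [[0.396, -0.203, 0.003]]
(371, 351) [[0.407, 0.031, 0.003]]
(246, 334) [[0.434, 0.331, 0.105]]
(294, 334) [[0.437, 0.214, 0.105]]
(239, 303) [[0.51, 0.354, 0.1]]
(303, 305) [[0.508, 0.196, 0.1]]
(226, 230) [[0.696, 0.402, 0.09]]
(329, 230) [[0.701, 0.141, 0.09]]
```

View pics/c1.png

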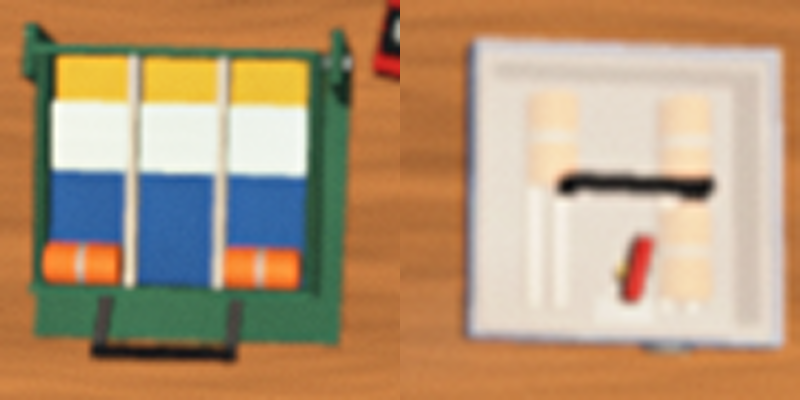

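The left crop (board) shows grips at the wall in the left and right lanes, with the middle lane empty. The right crop (lid) shows three grips inside the box at (553,138), (685,140) and (687,255), and the tap bar from (630,298) to (643,238), about 0.2 rad.

>>> jog_arm([
  [16,13,3,8.3,0.3],
  [16,13,3,8.3,0.3],
  [16,13,3,8.3,0.3],
  [16,13,3,8.3,0.3],
  [16,13,3,8.3,0.3],
  [16,13,3,8.3,0.3],
  [16,13,3,8.3,0.3],
  [16,13,3,8.3,0.3],
  [16,13,3,8.3,0.3],
  [16,12,3,8.3,0.3],
  [16,12,3,8.3,0.3],
  [16,12,3,8.3,0.3],
])

```text
clock: 1.35
position: [0.4518, -0.3596, 0.2841]
tool_rot: [-1.408, -2.808, -0.0]
contact_force: [0.2, 0.3, 0.1]
finger_gap: 0.698
grasp_force: 0.0
```

>>> jog_arm([
  [0,0,0,8.3,0.55],
  [0,0,0,8.3,0.55],
  [0,0,0,8.3,0.55],
  [0,0,0,8.3,0.55],
  [0,0,0,8.3,0.55],
  [0,0,0,0,0.55],
  [0,0,0,0,0.55],
])

```text
clock: 2.05
position: [0.4512, -0.3602, 0.2841]
tool_rot: [-0.336, -3.123, -0.001]
contact_force: [0.9, 0.2, -0.3]
finger_gap: 0.452
grasp_force: 0.0
```

```bash
python3 - <<'E'
from h import *
S=snap('wrist','w1'); cv2.imwrite('pics/w1b.png',cv2.resize(cv2.imread('pics/w1.png'),(800,600)))
o=bot.get_obs(); print(o['position'],o['tool_rot'],o['finger_gap'])
C=cloud(S); im=S[0].astype(int)
r=(im[...,0]>120)&(im[...,1]<60)&(im[...,2]<60); P=C[r]; P=P[(P[:,2]>.1)&(P[:,2]<.14)]; print(len(P),P.mean(0),P.min(0),P.max(0))
t=P[P[:,2]>.117]; print(cv2.minAreaRect((t[:,:2]*1000).astype(np.float32)))
b=(im.max(2)<50)&(C[...,2]>.1)&(C[...,2]<.14); P=C[b]; print(len(P),cv2.minAreaRect((P[:,:2]*1000).astype(np.float32)),np.percentile(P[:,2],[5,50,95]))
E
```

```text
[ 0.45120414 -0.36018954  0.28412277] [-3.35025700e-01 -3.12336730e+00 -6.25120285e-04] 0.4484953440699439
419 [ 0.45603584 -0.36214109  0.1247582 ] [ 0.43625531 -0.37100954  0.12087195] [ 0.47804859 -0.35315292  0.1274643 ]
((457.2635803222656, -362.09375), (9.58141803741455, 42.09256362915039), 77.39511108398438)
1215 ((512.2618408203125, -363.98968505859375), (96.47836303710938, 9.778033256530762), 89.36367797851562) [0.10839833 0.12606984 0.127795  ]
```

View pics/w1b.png

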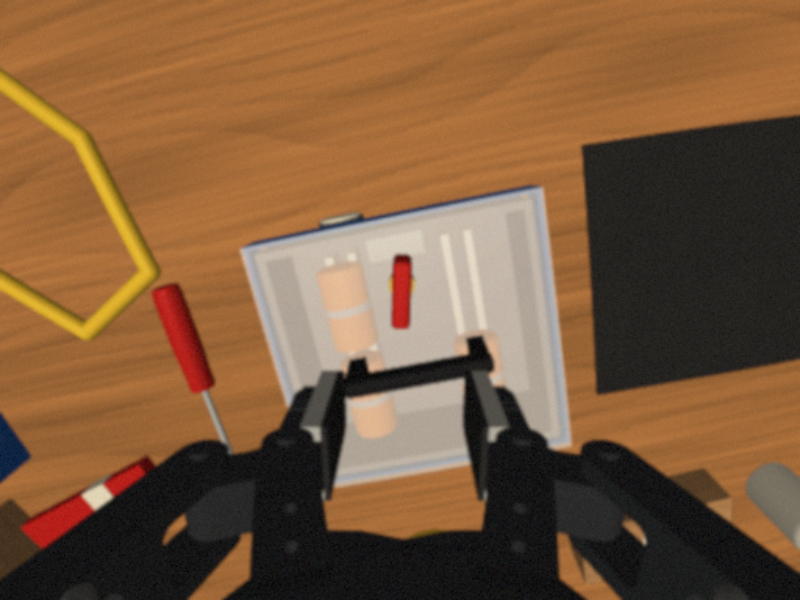

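The wrist view shows the bar at (402,290) running straight up the picture, so the fingers line up with it. The handle is at (420,372). Descending onto the tap.

>>> jog_arm([
  [5.5,-2.5,-30,0,0.55],
  [0,0,-40,0,0.55],
  [0,0,-40,0,0.55],
  [0,0,-35,0,0.55],
  [0,0,-25,0,0.55],
  [0,0,0,0,0.55],
  [0,0,0,0,0.9],
  [0,0,0,0,1],
  [0,0,0,0,1],
  [0,0,0,0,1],
  [0,0,0,0,1],
  [0,0,0,0,1],
], squeeze=30)

```text
clock: 3.3
position: [0.4578, -0.3637, 0.1161]
tool_rot: [0.331, 3.121, -0.004]
contact_force: [1.3, -0.5, 5.7]
finger_gap: 0.134
grasp_force: 33.4
```

>>> jog_arm([
  [0,0,0,-7.6,1],
  [0,0,0,-7.6,1],
  [0,0,0,-7.6,1],
  [0,0,0,-7.6,1],
  [0,0,0,-7.6,1],
  [0,0,0,-7.6,1],
  [0,0,0,-7.6,1],
  [0,0,0,-7.6,1],
  [0,0,0,-7.6,1],
  [0,0,0,-7.6,1],
  [0,0,0,0,1],
  [0,0,0,0,1],
])

```text
clock: 4.5
position: [0.4574, -0.3639, 0.1161]
tool_rot: [2.182, 2.255, -0.001]
contact_force: [-0.0, -1.3, 6.8]
finger_gap: 0.133
grasp_force: 33.5
```

>>> jog_arm([
  [0,0,0,0,0.6],
  [0,0,0,0,0.6],
  [0,0,0,0,0.6],
  [0,0,40,0,0.6],
  [0,0,45,0,0.6],
  [0,0,45,-1.5,0.5],
  [10,0,30,0,0.5],
  [45,0,0,0,0.5],
  [0,0,0,0,0.5],
  [0,0,0,0,0.5],
])

```text
clock: 5.5
position: [0.5119, -0.3623, 0.2732]
tool_rot: [-2.211, -2.229, 0.001]
contact_force: [-0.7, -0.1, 0.7]
finger_gap: 0.5
grasp_force: 0.0
```

```bash
cat > lid.py <<'E'
from h import *
import sys
def lid(S):
    C=cloud(S); im=S[0].astype(int)
    r=(im[...,0]>100)&(im[...,1]<60)&(im[...,2]<60)
    P=C[r]; P=P[(P[:,2]>.06)&(P[:,2]<.14)&(abs(P[:,0]-.5)<.14)]
    if len(P)>5: print('tap',len(P),cv2.minAreaRect((P[P[:,2]>P[:,2].max()-.009,:2]*1000).astype(np.float32)))
    b=(im.max(2)<55)&(C[...,2]>.05)&(C[...,2]<.14); n,l,st,_=cv2.connectedComponentsWithStats(b.astype(np.uint8))
    for i in range(1,n):
        if st[i,4]>150:
            P=C[l==i]; print('blk',len(P),cv2.minAreaRect((P[:,:2]*1000).astype(np.float32)),np.percentile(P[:,2],[5,50,95]).round(4))
if __name__=='__main__':
    n=sys.argv[1]; S=snap('wrist',n); o=bot.get_obs(); print(o['position'],o['tool_rot'],o['finger_gap']); lid(S)
    cv2.imwrite('pics/%sb.png'%n,cv2.resize(cv2.imread('pics/%s.png'%n),(800,600)))
E
python3 lid.py w2
```

```text
[ 0.51108238 -0.36222662  0.27311695] [-2.21090492e+00 -2.22780336e+00  1.02804152e-03] 0.49898333986472987
tap 464 ((458.57281494140625, -362.2313537597656), (10.208309173583984, 41.73012924194336), 2.115417957305908)
blk 1101 ((514.1392822265625, -362.5185241699219), (97.86094665527344, 9.945778846740723), 89.13790893554688) [0.1254 0.1269 0.128 ]
```

View pics/w2b.png

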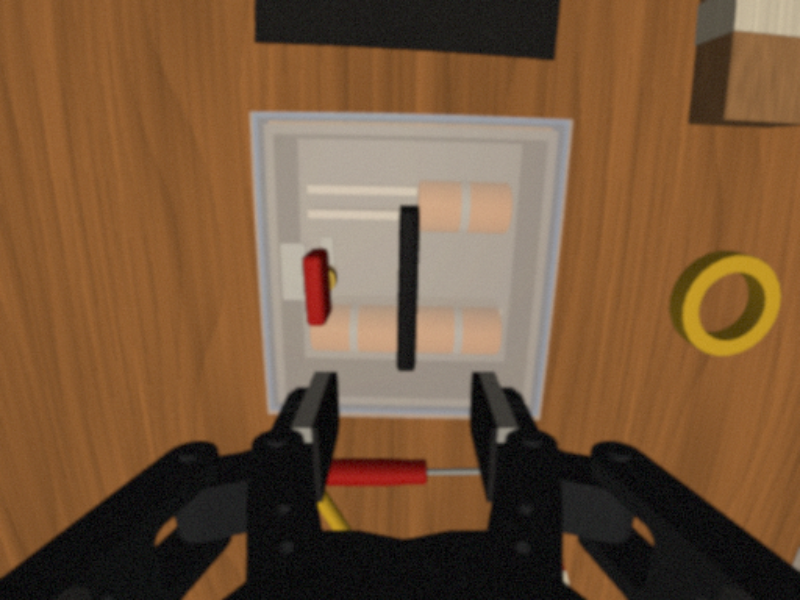

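The tap bar now lies along y (about 1.52 rad) at (316,288), and the handle is at (408,288). Gripping the handle.

>>> jog_arm([
  [2.5,-0.8,-35,-1.2,0.5],
  [0,0,-45,0,0.5],
  [0,0,-45,0,0.5],
  [0,0,-30,0,0.5],
  [0,0,0,0,0.5],
  [0,0,0,0,1],
  [0,0,0,0,1],
  [0,0,0,0,1],
  [0,0,0,0,1],
  [0,0,0,0,1],
  [0,0,0,0,1],
], squeeze=60)

```text
clock: 6.65
position: [0.5149, -0.3646, 0.1218]
tool_rot: [2.234, 2.203, -0.001]
contact_force: [-2.3, 0.0, 6.4]
finger_gap: 0.123
grasp_force: 63.0
```

>>> jog_arm([
  [0,0,10,0,1],
  [0,0,15,0,1],
  [0,0,20,0,1],
  [0,0,25,0,1],
  [0,0,25,0,1],
  [0,0,0,0,1],
  [0,0,0,0,1],
])

```text
clock: 7.35
position: [0.5141, -0.3632, 0.214]
tool_rot: [-2.237, -2.206, -0.0]
contact_force: [-0.0, 0.0, -4.9]
finger_gap: 0.126
grasp_force: 61.5
```

>>> jog_arm([
  [0,15,0,0,1],
  [0,30,0,0,1],
  [0,30,0,0,1],
  [0,35,0,0,1],
  [0,35,0,0,1],
  [0,35,0,0,1],
  [0,35,0,0,1],
  [0,30,0,0,1],
  [0,20,0,0,1],
  [0,8,0,0,1],
  [0,0,0,1,1],
  [0,0,0,0,1],
])

```text
clock: 8.55
position: [0.514, -0.091, 0.2138]
tool_rot: [-2.216, -2.226, 0.002]
contact_force: [0.0, -1.0, -3.4]
finger_gap: 0.124
grasp_force: 61.5
```

>>> jog_arm([
  [0,0,-25,0,1],
  [0,0,-30,0,1],
  [0,0,-25,0,1],
  [0,0,-20,0,1],
  [0,0,-15,0,1],
  [0,0,-10,0,1],
  [0,0,-7,0,1],
  [0,0,0,0,1],
  [0,0,0,0,1],
])

```text
clock: 9.45
position: [0.5148, -0.091, 0.0828]
tool_rot: [2.217, 2.224, 0.001]
contact_force: [0.2, 0.3, -4.0]
finger_gap: 0.124
grasp_force: 64.5
```

>>> jog_arm([
  [0,0,-4,0,1],
  [0,0,-4,0,1],
  [0,0,-3,0,1],
  [0,0,0,0,1],
  [0,0,0,0,1],
])

```text
clock: 9.95
position: [0.5145, -0.0905, 0.0728]
tool_rot: [2.216, 2.225, 0.001]
contact_force: [-2.4, 1.6, 6.1]
finger_gap: 0.124
grasp_force: 66.0
```

>>> jog_arm([
  [0,0,0,0,0.6],
  [0,0,0,0,0.6],
  [0,0,0,0,0.6],
  [0,0,40,0,0.5],
  [0,0,50,0,0.5],
  [0,0,50,0,0.5],
  [0,0,50,0,0.5],
  [0,-30,10,-8.2,0.4],
  [0,-30,0,-8.2,0.4],
  [0,-30,0,-8.2,0.4],
  [0,-30,0,-8.2,0.4],
  [0,-30,0,-8.2,0.4],
])

```text
clock: 11.15
position: [0.5142, -0.2417, 0.2713]
tool_rot: [2.86, 1.299, 0.0]
contact_force: [0.5, -0.2, -0.4]
finger_gap: 0.599
grasp_force: 0.0
```

>>> jog_arm([
  [0,-30,0,-8.2,0.4],
  [0,-30,0,-8.2,0.4],
  [0,-30,0,-8.2,0.4],
  [0,-30,0,-8.2,0.4],
  [0,0,0,-8.2,0.4],
  [0,0,0,-8.2,0.4],
  [0,0,0,0,0.4],
  [0,0,0,0,0.4],
])

```text
clock: 11.95
position: [0.5143, -0.3605, 0.2711]
tool_rot: [-3.142, -0.005, 0.0]
contact_force: [0.2, -0.1, -0.1]
finger_gap: 0.597
grasp_force: 0.0
```

```bash
cat > grips.py <<'E'
from h import *
import sys
n=sys.argv[1]; S=snap('wrist',n); o=bot.get_obs(); print(o['position'],o['tool_rot'],o['finger_gap'])
C=cloud(S); hsv=cv2.cvtColor(S[0],cv2.COLOR_RGB2HSV).astype(int)
m=((hsv[...,0]<14)&(hsv[...,1]>190)&(hsv[...,2]>170)&(C[...,2]>.03)).astype(np.uint8)
m=cv2.morphologyEx(m,cv2.MORPH_OPEN,np.ones((3,3)))
k,l,st,ce=cv2.connectedComponentsWithStats(m)
for i in range(1,k):
    if st[i,4]>100: P=C[l==i]; print(st[i,4],ce[i].round(),P.mean(0).round(4),'zmax',np.percentile(P[:,2],97).round(4),cv2.minAreaRect((P[:,:2]*1000).astype(np.float32)))
cv2.imwrite('pics/%sb.png'%n,cv2.resize(cv2.imread('pics/%s.png'%n),(800,600)))
E
python3 grips.py w3; python3 - <<'E'
from h import *
from lid import lid
S=snap('side','s3'); 
E
```

```text
[ 0.51431279 -0.3604059   0.27125644] [ 3.14155589e+00  4.34396267e-03 -1.24109993e-04] 0.6013288378686212
341 [212. 121.] [ 0.5709 -0.3116  0.0725] zmax 0.0746 ((572.2599487304688, -331.66290283203125), (27.07720184326172, 58.31230926513672), 5.2246575355529785)
269 [230. 122.] [ 0.5698 -0.3302  0.0697] zmax 0.0725 ((577.422607421875, -336.33740234375), (22.258914947509766, 46.107208251953125), 51.15506362915039)
629 [306. 122.] [ 0.5696 -0.4092  0.0719] zmax 0.0743 ((570.6643676757812, -392.0159606933594), (68.32691192626953, 28.766225814819336), 84.2509765625)
300 [213. 154.] [ 0.5359 -0.3107  0.0714] zmax 0.0745 ((535.9024658203125, -311.0057373046875), (26.018123626708984, 16.1721248626709), 2.68544602394104)
275 [230. 154.] [ 0.5359 -0.3291  0.0728] zmax 0.0737 ((556.9902954101562, -337.6225280761719), (17.60443687438965, 74.45854949951172), 68.48497009277344)
301 [297. 156.] [ 0.5345 -0.4007  0.0726] zmax 0.074 ((557.3496704101562, -388.84405517578125), (82.4580078125, 22.560558319091797), 28.11656951904297)
241 [313. 156.] [ 0.5343 -0.4179  0.0713] zmax 0.0744 ((534.1015625, -417.4607238769531), (24.64642906188965, 14.218584060668945), 4.937099456787109)
570 [302. 192.] [ 0.4947 -0.408   0.0747] zmax 0.0747 ((535.560791015625, -395.45208740234375), (123.07608795166016, 34.63092803955078), 18.54334259033203)
543 [300. 223.] [ 0.4576 -0.4077  0.0713] zmax 0.0744 ((457.5411071777344, -408.5229187011719), (30.645479202270508, 26.953174591064453), 89.87809753417969)
181 [ 31. 220.] [ 0.4598 -0.0916  0.0758] zmax 0.0772 ((459.6122131347656, -91.66934967041016), (7.799551963806152, 39.11117172241211), 3.098735809326172)
```

View pics/w3b.png

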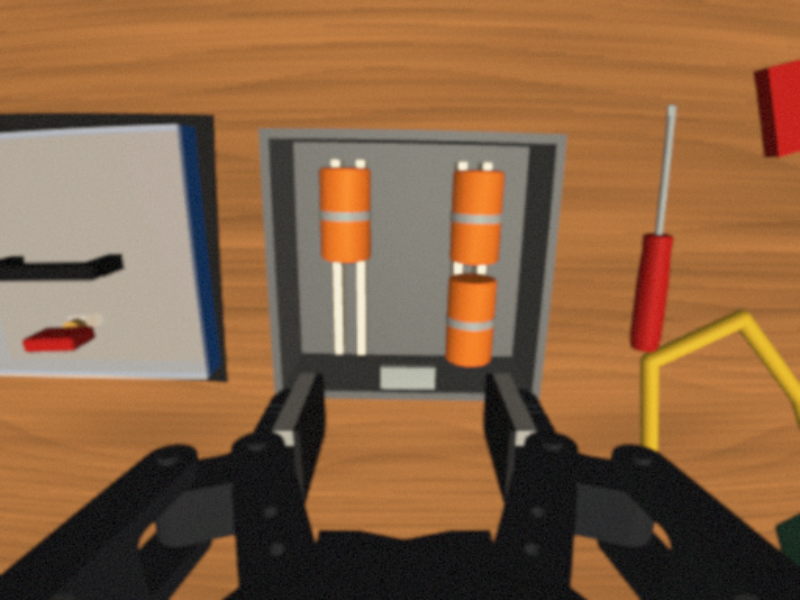

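The open box shows grips at (345,215), (476,218) and (470,325). The lid lies on the mat at left. Picking the (+x, +y) grip.

>>> jog_arm([
  [38,41.5,0,-1,0.4],
  [0,0,-40,0,0.4],
  [0,0,-45,0,0.4],
  [0,0,-45,0,0.4],
  [0,0,-45,0,0.4],
  [0,0,-30,0,0.4],
  [0,0,-13,0,0.4],
  [0,0,0,0,0.4],
  [0,0,0,0,0.8],
  [0,0,0,0,0.8],
  [0,0,0,0,0.8],
  [0,0,0,0,0.8],
], squeeze=40)

```text
clock: 13.25
position: [0.5496, -0.3247, 0.0557]
tool_rot: [3.139, -0.027, 0.006]
contact_force: [0.1, 1.1, 6.6]
finger_gap: 0.407
grasp_force: 40.5
```

>>> jog_arm([
  [0,0,0,0,0.8],
  [0,0,25,0,0.8],
  [0,0,40,0,0.8],
  [0,0,45,0,0.8],
  [0,0,45,0,0.8],
  [0,0,45,0,0.8],
  [0,0,0,0,0.8],
])

```text
clock: 13.95
position: [0.5509, -0.3262, 0.2619]
tool_rot: [3.131, -0.027, 0.02]
contact_force: [0.3, -0.8, -0.0]
finger_gap: 0.408
grasp_force: 40.2
```

>>> jog_arm([
  [0,25,0,4,0.8],
  [0,45,0,8,0.8],
  [0,45,0,8,0.8],
  [0,45,0,8,0.8],
  [0,45,0,8,0.8],
  [0,45,0,8,0.8],
  [0,45,0,8,0.8],
  [0,45,0,8,0.8],
  [0,45,0,8,0.8],
  [0,45,0,8,0.8],
  [0,45,0,8,0.8],
  [0,45,0,8,0.8],
])

```text
clock: 15.15
position: [0.5478, 0.1978, 0.2532]
tool_rot: [2.195, 2.246, 0.0]
contact_force: [-0.3, -0.5, -0.2]
finger_gap: 0.408
grasp_force: 40.2
```

>>> jog_arm([
  [0,40,0,2,0.8],
  [0,30,0,0,0.8],
  [0,11,0,0,0.8],
  [0,0,0,0,0.8],
  [0,0,0,0,0.8],
])

```text
clock: 15.65
position: [0.548, 0.2761, 0.253]
tool_rot: [2.162, 2.278, -0.002]
contact_force: [-0.1, -0.8, -1.2]
finger_gap: 0.409
grasp_force: 40.2
```

```bash
python3 grips.py w4; python3 -c "
from h import *
S=snap('top','t4'); a=S[0][130:240,120:260,::-1]; cv2.imwrite('pics/t4b.png',cv2.resize(a,(763,600),interpolation=cv2.INTER_CUBIC))"
```

```text
[0.54811763 0.2757223  0.25317357] [ 2.16324505e+00  2.27702377e+00 -1.71214691e-03] 0.40775910366389456
1079 [227.  73.] [0.5159 0.3736 0.0971] zmax 0.0995 ((523.8764038085938, 371.3375244140625), (31.30748748779297, 50.557865142822266), 76.82017517089844)
967 [225. 114.] [0.5152 0.3388 0.0977] zmax 0.0997 ((522.3011474609375, 338.3472595214844), (27.125240325927734, 45.063323974609375), 89.58439636230469)
4732 [257. 240.] [0.5469 0.2989 0.2703] zmax 0.2726 ((546.2622680664062, 316.84246826171875), (30.076229095458984, 67.0253677368164), 1.4122101068496704)
111 [213. 231.] [0.5053 0.2254 0.0967] zmax 0.0985 ((513.8023071289062, 257.5458679199219), (85.12503051757812, 10.836624145507812), 75.78058624267578)
3272 [256. 314.] [0.5483 0.2649 0.2708] zmax 0.2726 ((547.1573486328125, 299.6537780761719), (29.364961624145508, 101.43461608886719), 1.3572927713394165)
```

View pics/w4b.png

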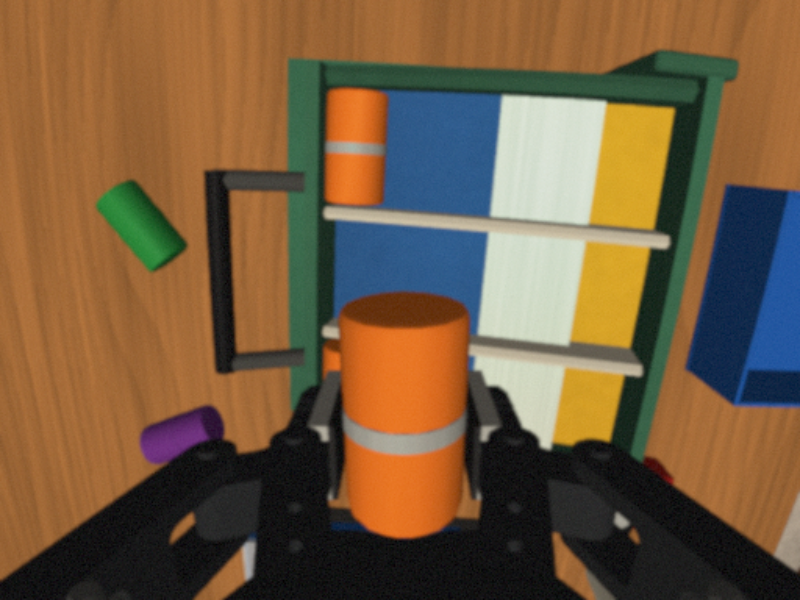

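The held grip is centred at (405,415). The board below has the handle bar from (215,172) to (225,372) and dividers from (325,212) to (668,241) and (325,330) to (640,368). Getting the board's pose from depth.

```bash
cat > brd.py <<'E'
from h import *
S=load('w4'); s=.64
P=at_depth(np.array([(328,212),(666,241),(475,345),(638,369),(216,178),(224,366),(214,200),(222,345),(356,145)])*s,S)
for p in P: print(p.round(4))
print(np.degrees(np.arctan2(*(P[1]-P[0])[[1,0]])),np.degrees(np.arctan2(*(P[3]-P[2])[[1,0]])),np.degrees(np.arctan2(*(P[4]-P[5])[[1,0]]))-90)
C=cloud(S).reshape(-1,3); im=S[0].reshape(-1,3).astype(int)
# handle bar
m=(im.max(1)<60)&(C[:,2]>.085)&(C[:,2]<.115)&(C[:,0]<.47)&(C[:,0]>.4); q=C[m]; print('bar',len(q),cv2.minAreaRect((q[:,:2]*1000).astype(np.float32)),np.percentile(q[:,2],[10,50,95]))
# lane plane
m=(im[:,2]>90)&(im[:,0]<60)&(C[:,2]>.05)&(C[:,2]<.14); q=C[m]; A=np.c_[q[:,:2],np.ones(len(q))]; c=np.linalg.lstsq(A,q[:,2],rcond=None)[0]; print('lane',len(q),c)
# pocket yellow
m=(im[:,0]>180)&(im[:,2]<90)&(im[:,1]>130)&(C[:,2]>.05)&(C[:,2]<.14); q=C[m]; print('yel',len(q),q.min(0),q.max(0),q.mean(0))
E
python3 brd.py
```

```text
[0.5001 0.3177 0.0837]
[0.6913 0.3169 0.1219]
[0.5951 0.2415 0.0982]
[0.6913 0.2392 0.1199]
[0.4399 0.3363 0.1053]
[0.4384 0.2217 0.1054]
[0.4382 0.3241 0.1053]
[0.4382 0.236  0.1058]
[0.5176 0.3574 0.0993]
-0.2374090063286541 -1.3837204511334449 -0.7385180393847861
bar 1798 ((451.1255798339844, 278.7967224121094), (122.51140594482422, 37.52427291870117), 89.9979248046875) [0.10073384 0.10472889 0.10640184]
lane 10000 [0.02890289 0.04321706 0.04128075]
yel 7271 [0.50892769 0.16456676 0.07978276] [0.69996581 0.39027734 0.09971024] [0.68003274 0.29361451 0.0858036 ]
```

```bash
python3 - <<'E'
from h import *
S=load('w4')
print(at_depth(np.array([(405,428),(405,435),(405,300),(405,520),(360,425),(450,425)])*.64,S).round(4))
E
```

```text
[[0.5485 0.285  0.2716]
 [0.5486 0.2835 0.2725]
 [0.5471 0.3124 0.2488]
 [0.55   0.2569 0.2728]
 [0.5368 0.2834 0.2685]
 [0.5606 0.2839 0.2673]]
```

>>> jog_arm([
  [19,-3,-20,-3.7,0.8],
  [0,0,-35,0,0.8],
  [0,0,-30,0,0.8],
  [0,0,-18,0,0.8],
  [0,0,0,0,0.8],
  [0,0,0,0,0.8],
])

```text
clock: 16.35
position: [0.5676, 0.2733, 0.1508]
tool_rot: [2.236, 2.206, 0.0]
contact_force: [0.5, 0.1, -0.7]
finger_gap: 0.408
grasp_force: 40.2
```

```bash
python3 grips.py w5
```

```text
[0.56810644 0.27378938 0.15173512] [2.23522197 2.20579605 0.00328812] 0.40594050809503374
2411 [163.  57.] [0.5169 0.3734 0.0974] zmax 0.0996 ((536.4584350585938, 369.3232727050781), (30.476408004760742, 72.54704284667969), 79.10029602050781)
2092 [166. 120.] [0.516  0.3391 0.0972] zmax 0.0994 ((534.7752685546875, 338.3832702636719), (27.974699020385742, 68.72985076904297), 89.65294647216797)
4490 [257. 241.] [0.5677 0.296  0.1681] zmax 0.1703 ((568.0345458984375, 313.98040771484375), (67.07768249511719, 28.445316314697266), 88.62008666992188)
3129 [256. 314.] [0.5668 0.2618 0.1683] zmax 0.1703 ((568.492919921875, 296.7445068359375), (101.433349609375, 27.86057472229004), 86.80323791503906)
```

View pics/w5b.png

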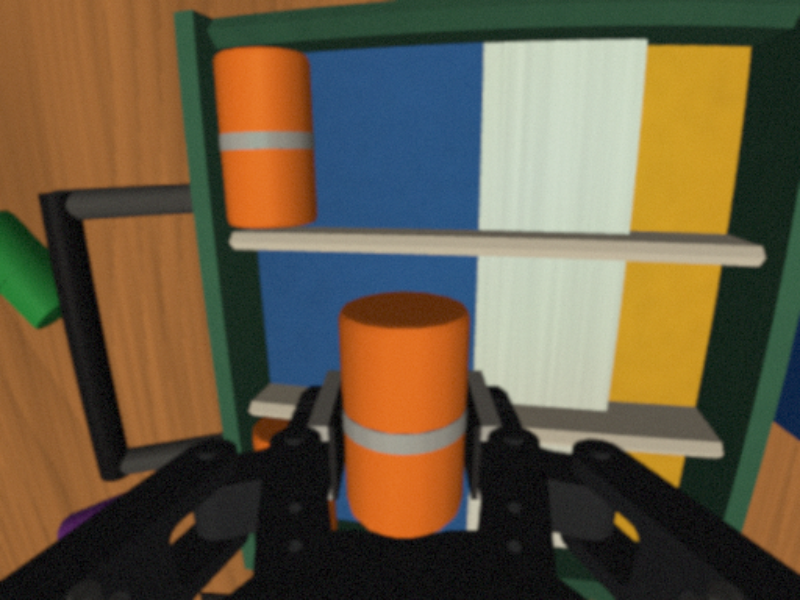

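The grip hangs over lane 1, its band at (403,437). The dividers' top edges run about (490,242) and (600,430).

```bash
python3 - <<'E'
from h import *
S=load('w5')
for n,p in dict(band=[(403,433),(403,440)],d1=[(300,240),(490,243),(720,252)],d2=[(600,428),(690,438),(560,425),(275,398)]).items(): print(n,at_depth(np.array(p)*.64,S).round(4).tolist())
E
```

```text
band [[0.5681, 0.2812, 0.1701], [0.5681, 0.279, 0.1698]]
d1 [[0.5277, 0.3181, 0.0884], [0.6004, 0.3183, 0.1029], [0.6791, 0.3172, 0.1175]]
d2 [[0.6486, 0.2419, 0.1058], [0.682, 0.2419, 0.1157], [0.633, 0.2415, 0.102], [0.5081, 0.2434, 0.0782]]
```

>>> jog_arm([
  [0,-0.5,-15,0,0.8],
  [0,0,-15,0,0.8],
  [0,0,-8,0,0.8],
  [0,0,0,0,0.8],
  [0,0,0,0,0.45],
  [0,0,0,0,0.45],
  [0,0,0,0,0.45],
  [0,0,0,0,0.45],
  [0,0,20,0,0.45],
  [0,0,40,0,0.45],
  [0,0,40,0,0.45],
  [0,0,40,0,0.4],
])

```text
clock: 17.6
position: [0.567, 0.2737, 0.2539]
tool_rot: [2.235, 2.208, 0.0]
contact_force: [0.6, -0.3, -0.4]
finger_gap: 0.597
grasp_force: 0.0
```

```bash
python3 grips.py w6
```

```text
[0.57031354 0.27498112 0.261904  ] [2.23021432 2.20362285 0.02001552] 0.5975022625340076
1064 [199.  74.] [0.5169 0.3736 0.0975] zmax 0.0996 ((535.6097412109375, 369.6180725097656), (30.208280563354492, 72.88789367675781), 79.14130401611328)
947 [200. 115.] [0.5158 0.3389 0.097 ] zmax 0.0995 ((533.9138793945312, 337.7231750488281), (27.14044952392578, 68.82439422607422), 88.755126953125)
881 [203. 161.] [0.5164 0.2969 0.0975] zmax 0.0996 ((538.2568969726562, 309.3663330078125), (91.0911636352539, 36.32686996459961), 30.09373664855957)
734 [205. 196.] [0.5159 0.2621 0.097 ] zmax 0.0995 ((530.8335571289062, 300.69512939453125), (115.98001861572266, 34.07012176513672), 67.75282287597656)
562 [210. 236.] [0.5184 0.221  0.098 ] zmax 0.0997 ((531.7440795898438, 278.9461669921875), (152.5966033935547, 34.11150360107422), 74.51123809814453)
304 [215. 269.] [0.522  0.1841 0.0995] zmax 0.0995 ((539.5639038085938, 259.5980224609375), (185.19126892089844, 16.387096405029297), 76.88400268554688)
```

>>> jog_arm([
  [-2,-40,0,0,0.4],
  [-2,-45,0,-8.2,0.4],
  [-2,-45,0,-8.2,0.4],
  [-2,-45,0,-8.2,0.4],
  [-2,-45,0,-8.2,0.4],
  [-2,-45,0,-8.2,0.4],
  [-2,-45,0,-8.2,0.4],
  [0,-45,0,-8.2,0.4],
  [0,-45,0,-8.2,0.4],
  [0,-45,0,-8.2,0.4],
  [0,-45,0,-8.2,0.4],
  [0,-45,0,-8.2,0.4],
])

```text
clock: 18.85
position: [0.5529, -0.2632, 0.2525]
tool_rot: [3.141, -0.034, 0.001]
contact_force: [0.1, -0.5, -0.4]
finger_gap: 0.597
grasp_force: 0.0
```

>>> jog_arm([
  [0,-45,0,0,0.4],
  [0,-45,0,0,0.4],
  [0,-40,0,0,0.4],
  [0,-17,0,0,0.4],
  [0,0,0,0,0.4],
  [0,0,0,0,0.4],
])

```text
clock: 19.45
position: [0.553, -0.4071, 0.252]
tool_rot: [-3.14, 0.025, 0.001]
contact_force: [0.3, -0.1, -0.2]
finger_gap: 0.6
grasp_force: 0.0
```

```bash
python3 grips.py w7
```

```text
[ 0.55316098 -0.40650832  0.25232795] [-3.14012322e+00  2.31309499e-02  2.41727075e-04] 0.6038817779948094
362 [255. 161.] [ 0.5705 -0.4028  0.0729] zmax 0.0746 ((590.857177734375, -405.98541259765625), (15.223649024963379, 72.04027557373047), 80.42237091064453)
236 [274. 162.] [ 0.5693 -0.4221  0.0688] zmax 0.0727 ((569.04736328125, -421.837158203125), (9.750946044921875, 27.03726577758789), 89.58296966552734)
268 [253. 195.] [ 0.5354 -0.4006  0.0726] zmax 0.074 ((574.8348999023438, -401.56640625), (12.837959289550781, 104.69506072998047), 89.18377685546875)
220 [272. 195.] [ 0.5339 -0.4205  0.0696] zmax 0.0732 ((534.06689453125, -420.22845458984375), (10.962052345275879, 25.164125442504883), 88.99268341064453)
208 [272. 230.] [ 0.4948 -0.4202  0.0708] zmax 0.0731 ((553.5072631835938, -414.962646484375), (147.9038848876953, 12.159296035766602), 5.3668437004089355)
299 [255. 231.] [ 0.4941 -0.4016  0.0712] zmax 0.0744 ((493.1174011230469, -401.8613586425781), (14.265793800354004, 27.416566848754883), 88.43223571777344)
235 [254. 261.] [ 0.4585 -0.4001  0.0715] zmax 0.0743 ((526.574462890625, -401.6229553222656), (12.553251266479492, 201.27244567871094), 88.7220230102539)
218 [271. 261.] [ 0.4557 -0.4183  0.0691] zmax 0.0739 ((447.58050537109375, -416.43475341796875), (16.05859375, 46.04043197631836), 80.91069793701172)
```

>>> jog_arm([
  [2,-2.5,-25,0,0.4],
  [0,0,-45,0,0.4],
  [0,0,-45,0,0.4],
  [0,0,-45,0,0.4],
  [0,0,-28,0,0.4],
  [0,0,-11,0,0.4],
  [0,0,0,0,0.4],
  [0,0,0,0,0.8],
  [0,0,0,0,0.8],
  [0,0,0,0,0.8],
  [0,0,0,0,0.8],
  [0,0,0,0,0.8],
])

```text
clock: 20.7
position: [0.5564, -0.4114, 0.0556]
tool_rot: [3.139, -0.025, 0.006]
contact_force: [1.1, 1.8, 5.7]
finger_gap: 0.409
grasp_force: 40.6
```

>>> jog_arm([
  [0,0,25,0,0.8],
  [0,0,40,0,0.8],
  [0,0,45,0,0.8],
  [0,0,45,0,0.8],
  [0,0,45,0,0.8],
  [0,40,0,8.2,0.8],
  [0,45,0,8.2,0.8],
  [0,45,0,8.2,0.8],
  [0,45,0,8.2,0.8],
  [0,45,0,8.2,0.8],
  [0,45,0,8.2,0.8],
  [0,45,0,8.2,0.8],
])

```text
clock: 21.9
position: [0.5544, -0.0991, 0.2535]
tool_rot: [2.763, 1.494, 0.0]
contact_force: [1.2, 0.2, -0.3]
finger_gap: 0.409
grasp_force: 40.2
```

>>> jog_arm([
  [3,45,0,8.2,0.8],
  [3,45,0,8.2,0.8],
  [3,45,0,8.2,0.8],
  [3,45,0,8.2,0.8],
  [0,45,0,0,0.8],
  [0,45,0,0,0.8],
  [0,40,0,0,0.8],
  [0,30,-50,0,0.8],
  [0,0,-40,0,0.8],
  [0,0,-10,0,0.8],
  [0,0,0,0,0.8],
  [0,0,0,0,0.8],
])

```text
clock: 23.1
position: [0.5683, 0.2346, 0.1622]
tool_rot: [2.235, 2.206, 0.004]
contact_force: [-0.3, -0.6, -0.8]
finger_gap: 0.409
grasp_force: 40.2
```

```bash
python3 grips.py w8
```

```text
[0.56871992 0.23470083 0.1627865 ] [2.2345876  2.20508013 0.00573877] 0.40928878097628557
637 [162.   7.] [0.5163 0.3637 0.0975] zmax 0.0997 ((540.6075439453125, 344.68511962890625), (20.9421329498291, 90.06026458740234), 52.02138137817383)
2093 [165.  52.] [0.5159 0.3389 0.0979] zmax 0.0995 ((536.5980834960938, 333.45977783203125), (32.032508850097656, 76.117431640625), 76.01615142822266)
1898 [171. 126.] [0.5165 0.2965 0.0974] zmax 0.0995 ((534.963623046875, 295.823486328125), (27.595813751220703, 68.76882934570312), 88.66241455078125)
1532 [174. 180.] [0.5157 0.2624 0.0982] zmax 0.0996 ((538.1372680664062, 273.94091796875), (87.56953430175781, 33.83252716064453), 26.69007682800293)
1226 [180. 241.] [0.5149 0.2192 0.0974] zmax 0.0995 ((530.7318725585938, 258.58526611328125), (123.43113708496094, 29.671607971191406), 65.6903305053711)
3998 [257. 261.] [0.5684 0.248  0.1788] zmax 0.1807 ((569.5582275390625, 270.56878662109375), (76.21270751953125, 27.503402709960938), 87.0263671875)
130 [171. 276.] [0.5057 0.1909 0.0958] zmax 0.099 ((504.5404357910156, 190.89962768554688), (19.537151336669922, 8.788165092468262), 50.136993408203125)
2031 [255. 324.] [0.5672 0.2177 0.1791] zmax 0.1808 ((568.98486328125, 256.066650390625), (105.25597381591797, 27.45376968383789), 87.3022689819336)
```

View pics/w8b.png

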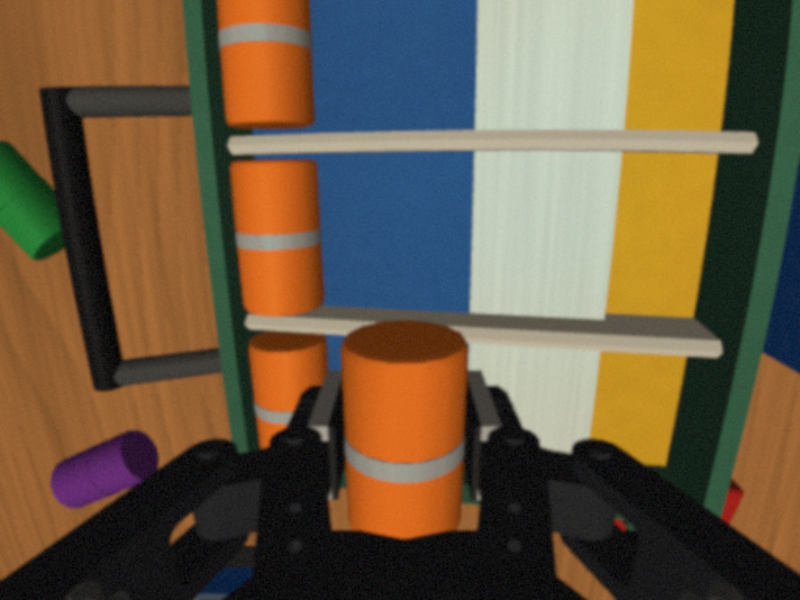

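The grip, band at (405,460), straddles the divider between lanes 1 and 2. Three grips sit against the wall. Shifting 33 mm in -y to lane 2.

>>> jog_arm([
  [0,-20,0,0,0.8],
  [0,-13,0,0,0.8],
  [0,0,0,0,0.8],
  [0,0,-22,0,0.8],
  [0,0,-18,0,0.8],
  [0,0,-9,0,0.8],
  [0,0,0,0,0.8],
  [0,0,0,0,0.8],
])

```text
clock: 23.95
position: [0.5677, 0.2024, 0.1121]
tool_rot: [2.235, 2.207, 0.002]
contact_force: [0.1, 1.1, -0.4]
finger_gap: 0.407
grasp_force: 40.2
```

>>> jog_arm([
  [0,0,0,0,0.45],
  [0,0,0,0,0.45],
  [0,0,0,0,0.45],
  [0,0,0,0,0.45],
  [0,0,20,0,0.45],
  [0,0,40,0,0.45],
  [0,0,45,0,0.4],
  [-5,0,40,0,0.4],
  [0,0,0,0,0.4],
])

```text
clock: 24.85
position: [0.5649, 0.2028, 0.2634]
tool_rot: [2.23, 2.203, 0.018]
contact_force: [0.4, 0.4, -0.0]
finger_gap: 0.597
grasp_force: 0.0
```

```bash
python3 grips.py w9
```

```text
[0.56363665 0.20240697 0.26023259] [2.2316453  2.20495155 0.01046049] 0.6004057455714598
262 [197.   3.] [0.5163 0.363  0.097 ] zmax 0.0998 ((542.00830078125, 329.5047302246094), (27.731395721435547, 111.8780517578125), 37.32571792602539)
1097 [198.  33.] [0.516  0.3383 0.0965] zmax 0.0994 ((527.4868774414062, 311.91400146484375), (38.00779342651367, 95.59712219238281), 24.983688354492188)
915 [201.  83.] [0.5166 0.2963 0.0976] zmax 0.0991 ((532.9298095703125, 294.3782043457031), (28.59041976928711, 67.33002471923828), 83.9501724243164)
357 [192. 122.] [0.5067 0.2614 0.0963] zmax 0.0991 ((531.9216918945312, 262.3581848144531), (66.91549682617188, 26.187044143676758), 2.005510091781616)
389 [211. 122.] [0.5237 0.2615 0.0958] zmax 0.0989 ((523.4345703125, 261.0674743652344), (25.8113956451416, 11.688368797302246), 87.9940414428711)
817 [205. 167.] [0.5162 0.2185 0.0977] zmax 0.0996 ((527.5584106445312, 243.15806579589844), (93.12925720214844, 37.1761474609375), 63.61980438232422)
807 [240. 171.] [0.5502 0.2163 0.1051] zmax 0.1063 ((550.0969848632812, 239.36509704589844), (74.90509033203125, 31.41420555114746), 89.19985961914062)
710 [206. 202.] [0.5152 0.1829 0.0969] zmax 0.0996 ((528.3115844726562, 224.40078735351562), (122.70728302001953, 34.685150146484375), 70.7626724243164)
724 [240. 206.] [0.5495 0.1804 0.1041] zmax 0.1067 ((549.4092407226562, 221.63768005371094), (110.41095733642578, 30.353839874267578), 89.13101196289062)
478 [418. 262.] [0.7789 0.0754 0.0374] zmax 0.0372 ((689.5859985351562, 174.3675537109375), (51.40407180786133, 318.37249755859375), 41.47509002685547)
244 [367. 260.] [0.7085 0.0806 0.0359] zmax 0.0372 ((708.2879028320312, 79.96218872070312), (44.11591339111328, 11.668997764587402), 78.68253326416016)
```

>>> jog_arm([
  [-7,-40,0,0,0.4],
  [-7,-45,0,-8.2,0.4],
  [-7,-45,0,-8.2,0.4],
  [-7,-45,0,-8.2,0.4],
  [-7,-45,0,-8.2,0.4],
  [-7,-45,0,-8.2,0.4],
  [-7,-45,0,-8.2,0.4],
  [-7,-45,0,-8.2,0.4],
  [-7,-45,0,-8.2,0.4],
  [-7,-45,0,-8.2,0.4],
  [-7,-45,0,-8.2,0.4],
  [-8,-45,0,-8.2,0.4],
])

```text
clock: 26.1
position: [0.476, -0.3344, 0.2549]
tool_rot: [-3.14, 0.034, 0.003]
contact_force: [-0.2, 0.2, -0.1]
finger_gap: 0.601
grasp_force: 0.0
```

>>> jog_arm([
  [0,-45,0,0,0.4],
  [0,-25,0,0,0.4],
  [0,-6,0,0,0.4],
  [0,0,0,0,0.4],
  [0,0,0,0,0.4],
])

```text
clock: 26.6
position: [0.4769, -0.4074, 0.2557]
tool_rot: [-3.139, 0.024, 0.002]
contact_force: [0.2, 0.5, -0.2]
finger_gap: 0.599
grasp_force: 0.0
```

```bash
python3 grips.py w10; python3 lid.py w10c
```

```text
[ 0.47708009 -0.40718464  0.2560698 ] [-3.13999717e+00  2.26000187e-02  1.05072644e-03] 0.5995688594222359
345 [254. 161.] [ 0.4946 -0.4022  0.0761] zmax 0.0748 ((515.2492065429688, -403.8881530761719), (14.222762107849121, 72.08502960205078), 85.78317260742188)
254 [272. 161.] [ 0.4937 -0.4199  0.0732] zmax 0.0734 ((515.5338745117188, -417.5715637207031), (72.56375122070312, 12.64880084991455), 5.227040767669678)
636 [261. 195.] [ 0.4576 -0.4091  0.0712] zmax 0.0744 ((497.5292053222656, -410.4822082519531), (31.476566314697266, 106.9513168334961), 88.50352478027344)
[ 0.47716289 -0.4072156   0.25639939] [-3.14063659e+00  2.21432762e-02  6.06622820e-04] 0.5976993665067282
tap 23 ((483.7170715332031, -265.1517639160156), (4.243881702423096, 312.3873596191406), 9.366942405700684)
blk 876 ((512.8614501953125, -420.7754821777344), (71.08025360107422, 176.9979705810547), 88.85206604003906) [0.0512 0.0607 0.072 ]
blk 220 ((515.7596435546875, -136.2286376953125), (9.138063430786133, 11.137237548828125), 82.1543197631836) [0.0514 0.0685 0.078 ]
blk 415 ((426.6658935546875, -304.5984191894531), (70.51238250732422, 6.110966205596924), 84.66818237304688) [0.0517 0.0618 0.0729]
```

>>> jog_arm([
  [2,-2,-28,0,0.4],
  [0,0,-45,0,0.4],
  [0,0,-45,0,0.4],
  [0,0,-45,0,0.4],
  [0,0,-29,0,0.4],
  [0,0,-11,0,0.4],
  [0,0,0,0,0.4],
  [0,0,0,0,0.8],
  [0,0,0,0,0.8],
  [0,0,0,0,0.8],
  [0,0,0,0,0.8],
  [0,0,0,0,0.8],
])

```text
clock: 27.9
position: [0.4802, -0.4106, 0.0558]
tool_rot: [3.141, -0.025, 0.005]
contact_force: [1.8, 5.2, 7.4]
finger_gap: 0.405
grasp_force: 40.2
```

>>> jog_arm([
  [0,0,25,0,0.8],
  [0,0,40,0,0.8],
  [0,0,45,0,0.8],
  [0,0,45,0,0.8],
  [0,0,45,0,0.8],
  [6,40,0,8.2,0.8],
  [6,45,0,8.2,0.8],
  [6,45,0,8.2,0.8],
  [6,45,0,8.2,0.8],
  [6,45,0,8.2,0.8],
  [6,45,0,8.2,0.8],
  [6,45,0,8.2,0.8],
])

```text
clock: 29.1
position: [0.5215, -0.1, 0.2547]
tool_rot: [2.76, 1.493, 0.003]
contact_force: [0.6, 0.1, -1.0]
finger_gap: 0.408
grasp_force: 40.4
```

>>> jog_arm([
  [6,45,0,8.2,0.8],
  [6,45,0,8.2,0.8],
  [6,45,0,8.2,0.8],
  [6,45,0,8.2,0.8],
  [6,45,0,0,0.8],
  [6,45,0,0,0.8],
  [6,45,0,0,0.8],
  [5,45,0,0,0.8],
  [0,20,-50,0,0.8],
  [0,0,-40,0,0.8],
  [0,0,-10,0,0.8],
  [0,0,0,0,0.8],
])

```text
clock: 30.3
position: [0.5676, 0.2769, 0.1561]
tool_rot: [-2.235, -2.208, 0.004]
contact_force: [-0.7, -0.5, -0.4]
finger_gap: 0.408
grasp_force: 40.3
```

```bash
python3 grips.py w11
```

```text
[0.56896694 0.27718195 0.15802145] [2.23460985e+00 2.20640930e+00 1.87487492e-03] 0.41015403977668213
2203 [166.  64.] [0.5168 0.3735 0.0979] zmax 0.0995 ((536.2279052734375, 370.578369140625), (29.71862030029297, 70.9537353515625), 82.53315734863281)
1911 [169. 125.] [0.516  0.3392 0.0978] zmax 0.0995 ((535.1986083984375, 338.6423645019531), (27.596113204956055, 68.461669921875), 89.80314636230469)
1700 [176. 194.] [0.5165 0.2968 0.0976] zmax 0.0994 ((530.2008056640625, 320.7359924316406), (93.05210876464844, 35.08879089355469), 58.49383544921875)
1195 [178. 242.] [0.5148 0.2631 0.0973] zmax 0.0994 ((531.2676391601562, 302.83380126953125), (120.11787414550781, 27.94478416442871), 64.81083679199219)
4007 [257. 261.] [0.5677 0.2904 0.1725] zmax 0.1745 ((568.7486572265625, 313.2642517089844), (75.92778015136719, 27.624929428100586), 87.37503051757812)
2063 [255. 324.] [0.5665 0.26   0.1729] zmax 0.1747 ((568.0775146484375, 298.37255859375), (105.74850463867188, 27.356334686279297), 87.59359741210938)
```

>>> jog_arm([
  [-1,3,0,0,0.8],
  [0,0,-20,0,0.8],
  [0,0,-16,0,0.8],
  [0,0,-8,0,0.8],
  [0,0,0,0,0.8],
  [0,0,0,0,0.45],
  [0,0,0,0,0.45],
  [0,0,0,0,0.45],
  [0,0,0,0,0.45],
  [0,0,20,0,0.45],
  [0,0,40,0,0.45],
  [0,0,45,0,0.45],
])

```text
clock: 31.55
position: [0.5663, 0.2802, 0.2178]
tool_rot: [-2.234, -2.207, 0.005]
contact_force: [0.2, 0.4, -0.7]
finger_gap: 0.548
grasp_force: 0.0
```

>>> jog_arm([
  [-30,0,40,0,0.5],
  [-40,0,0,0,0.6],
  [0,0,0,0,0.6],
  [0,0,0,0,0.6],
])

```text
clock: 31.95
position: [0.4967, 0.2807, 0.2587]
tool_rot: [2.233, 2.208, 0.002]
contact_force: [-0.2, 0.7, -0.1]
finger_gap: 0.399
grasp_force: 0.0
```

```bash
python3 lid.py w12; python3 - <<'E'
from h import *
S=snap('top','t12'); C=cloud(S); im=S[0]
cv2.imwrite('pics/t12b.png',np.hstack([cv2.resize(im[130:240,120:230,::-1],(400,400)),cv2.resize(im[130:240,220:330,::-1],(400,400))]))
E
```

```text
[0.49745466 0.28067425 0.25818119] [2.23382944e+00 2.20756970e+00 1.78794841e-03] 0.402785967009934
tap 394 ((538.4432983398438, 268.59783935546875), (51.303131103515625, 79.93292236328125), 0.016094990074634552)
blk 5452 ((685.141845703125, 245.85748291015625), (102.99541473388672, 341.8645324707031), 6.755846977233887) [0.0873 0.1121 0.1315]
blk 1618 ((446.8896484375, 280.28466796875), (52.150543212890625, 121.91190338134766), 11.953479766845703) [0.0966 0.105  0.1066]
blk 172 ((605.3460693359375, 163.8389434814453), (28.310361862182617, 2.7230448722839355), 0.03985241428017616) [0.0839 0.0918 0.1005]
```

View pics/w12b.png

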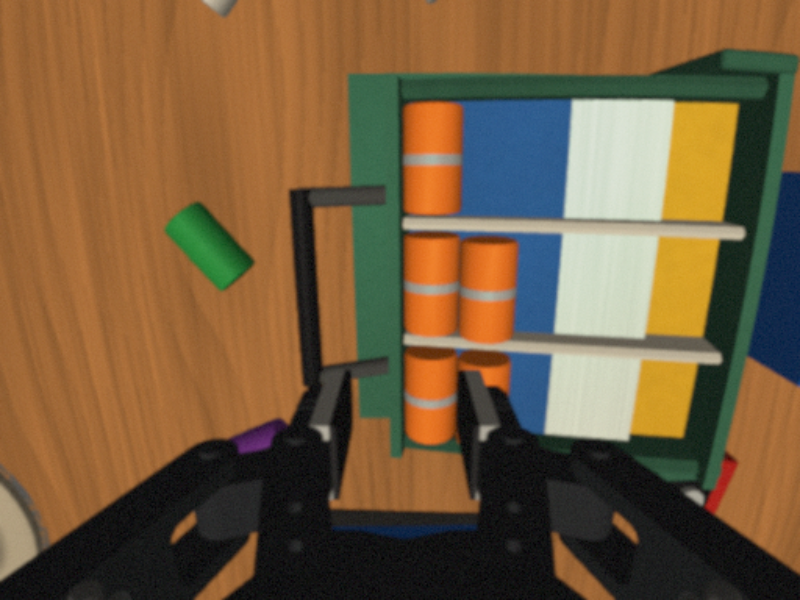

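All five grips are in the channel: one in lane 0, two in lane 1, two in lane 2. The handle bar runs from (300,192) to (312,382). Gripping it.

>>> jog_arm([
  [-40,0,0,0,0.5],
  [-19,-2,0,0,0.5],
  [0,0,-40,0,0.5],
  [0,0,-45,0,0.5],
  [0,0,-45,0,0.5],
  [0,0,-30,0,0.5],
  [0,0,0,0,0.5],
  [0,0,0,0,1],
  [0,0,0,0,1],
  [0,0,0,0,1],
  [0,0,0,0,1],
  [0,0,0,0,1],
], squeeze=60)

```text
clock: 33.25
position: [0.4367, 0.2792, 0.0994]
tool_rot: [-2.234, -2.206, 0.001]
contact_force: [-5.0, 2.4, 0.1]
finger_gap: 0.139
grasp_force: 58.5
```

>>> jog_arm([
  [0.5,0,5.3,0,1],
  [0.6,0,5.3,0,1],
  [1.5,0,10.6,0,1],
  [2,0,10.6,0,1],
  [2.4,0,10.5,0,1],
  [2.8,0,10.4,0,1],
  [1.5,0,5.1,0,1],
  [1.7,0,5.1,0,1],
  [1.8,0,5.1,0,1],
  [1.9,0,5,0,1],
  [2,0,5,0,1],
  [2.1,0,5,0,1],
])

```text
clock: 34.45
position: [0.4565, 0.2791, 0.1815]
tool_rot: [-2.232, -2.205, 0.004]
contact_force: [-5.6, 2.9, -4.9]
finger_gap: 0.139
grasp_force: 58.4
```

>>> jog_arm([
  [2.2,0,4.9,0,1],
  [2.3,0,4.9,0,1],
  [2.4,0,4.8,0,1],
  [2.5,0,4.8,0,1],
  [2.6,0,4.7,0,1],
  [2.7,0,4.6,0,1],
  [0,0,0,0,1],
  [0,0,0,0,1],
  [0,0,0,0,1],
  [0,0,0,0,1],
  [0,0,0,0,1],
  [0,0,0,0,1],
])

```text
clock: 35.65
position: [0.4707, 0.279, 0.2111]
tool_rot: [-2.232, -2.205, 0.004]
contact_force: [-8.6, 2.9, 0.1]
finger_gap: 0.135
grasp_force: 59.0
```

```bash
python3 - <<'E'
from h import *
S=snap('side','s13'); S2=snap('top','t13'); S3=snap('wrist','w13')
a=cv2.resize(S[0][200:340,120:280,::-1],(400,350)); b=cv2.resize(S2[0][130:230,130:230,::-1],(400,400)); 
o=np.zeros((400,800,3),np.uint8); o[:350,:400]=a; o[:,400:]=b; cv2.imwrite('pics/c13.png',o)
E
```

```text
(no output)
```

View pics/c13.png

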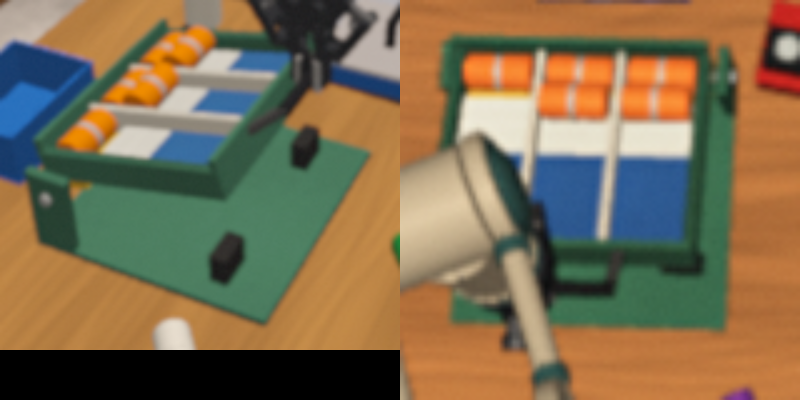

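A grip sits in each pocket, with two excess grips behind them in lanes 1 and 2, and the board is up at about 0.43 rad. Lowering it.

>>> jog_arm([
  [-2.7,0,-4.6,0,1],
  [-2.6,0,-4.7,0,1],
  [-2.5,0,-4.8,0,1],
  [-2.4,0,-4.8,0,1],
  [-2.3,0,-4.9,0,1],
  [-2.2,0,-4.9,0,1],
  [-2.1,0,-5,0,1],
  [-2,0,-5,0,1],
  [-1.9,0,-5,0,1],
  [-1.8,0,-5.1,0,1],
  [-1.7,0,-5.1,0,1],
  [-1.5,0,-5.1,0,1],
])

```text
clock: 37.0
position: [0.4463, 0.2791, 0.1523]
tool_rot: [-2.234, -2.207, -0.0]
contact_force: [-8.5, 2.0, 1.7]
finger_gap: 0.138
grasp_force: 60.7
```

>>> jog_arm([
  [-1.4,0,-5.2,0,1],
  [-1.4,0,-5.2,0,1],
  [-1.2,0,-5.2,0,1],
  [-1.2,0,-5.2,0,1],
  [-1,0,-5.3,0,1],
  [-1,0,-5.3,0,1],
  [-0.8,0,-5.3,0,1],
  [-0.7,0,-5.3,0,1],
  [-0.6,0,-5.3,0,1],
  [-0.5,0,-5.3,0,1],
  [0,0,-1,0,1],
  [0,0,0,0,1],
])

```text
clock: 38.2
position: [0.4368, 0.2792, 0.0996]
tool_rot: [-2.234, -2.206, 0.0]
contact_force: [-9.2, 2.5, 7.6]
finger_gap: 0.14
grasp_force: 63.7
```

>>> jog_arm([
  [0,0,0,0,0.5],
  [0,0,0,0,0.5],
  [0,0,0,0,0.5],
  [0,0,40,0,0.5],
  [0,0,45,0,0.5],
  [0,0,45,0,0.5],
  [0,0,45,0,0.5],
  [10,-45,0,0,0.5],
  [10,-45,0,0,0.5],
  [10,-45,0,0,0.5],
  [10,-45,0,0,0.5],
  [10,-45,0,0,0.5],
])

```text
clock: 39.4
position: [0.4888, 0.0514, 0.2729]
tool_rot: [2.233, 2.206, 0.002]
contact_force: [1.1, 0.3, -0.0]
finger_gap: 0.505
grasp_force: 0.0
```

>>> jog_arm([
  [10,-45,0,0,0.5],
  [10,-45,0,0,0.5],
  [8,-45,0,0,0.5],
  [0,-10,0,0,0.5],
  [0,0,0,0,0.5],
  [0,0,0,0,0.5],
])

```text
clock: 40.0
position: [0.5159, -0.0907, 0.2722]
tool_rot: [-2.235, -2.207, -0.001]
contact_force: [0.0, 0.2, 0.7]
finger_gap: 0.503
grasp_force: 0.0
```

```bash
python3 lid.py w14; python3 - <<'E'
from h import *
S2=snap('top','t14'); b=cv2.resize(S2[0][130:230,130:230,::-1],(400,400)); c=cv2.resize(cv2.imread('pics/w14.png'),(400,300)); o=np.zeros((400,800,3),np.uint8); o[:,:400]=b;o[:300,400:]=c; cv2.imwrite('pics/c14.png',o)
E
```

```text
[ 0.51581611 -0.09019895  0.27225778] [-2.23364906e+00 -2.20853851e+00 -9.80089734e-04] 0.5011606620648884
tap 363 ((444.0487976074219, -78.93540954589844), (10.022089958190918, 42.31051254272461), 2.597750425338745)
blk 944 ((734.2529907226562, 76.20648193359375), (41.91581726074219, 44.755706787109375), 81.19979858398438) [0.0516 0.0555 0.0571]
blk 851 ((499.6170959472656, -78.6700439453125), (10.206502914428711, 95.95494842529297), 0.3107313811779022) [0.0764 0.0779 0.079 ]
blk 1208 ((514.2610473632812, -265.77667236328125), (3.5555062294006348, 124.95672607421875), 89.13346862792969) [0.0514 0.0636 0.0758]
```

View pics/c14.png

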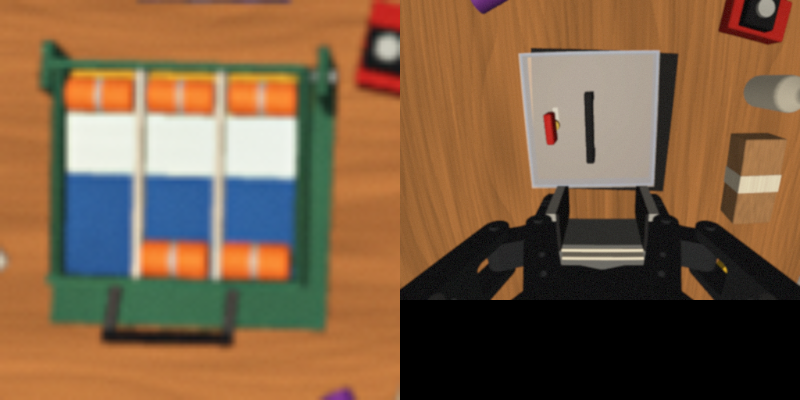

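The board is down with a grip in each pocket and two excess grips back at the wall. The lid has been knocked to about (0.4996, -0.0787) but still lies flat, so I'm re-gripping it there.

>>> jog_arm([
  [-16,11,-20,1,0.5],
  [0,0,-45,0,0.5],
  [0,0,-45,0,0.5],
  [0,0,-45,0,0.5],
  [0,0,-30,0,0.5],
  [0,0,-15,0,0.5],
  [0,0,0,0,0.5],
  [0,0,0,0,1],
  [0,0,0,0,1],
  [0,0,0,0,1],
  [0,0,0,0,1],
  [0,0,0,0,1],
], squeeze=60)

```text
clock: 41.3
position: [0.5005, -0.0801, 0.0737]
tool_rot: [2.215, 2.226, 0.002]
contact_force: [-1.4, 1.5, 7.2]
finger_gap: 0.12
grasp_force: 62.4
```

>>> jog_arm([
  [0,0,10,0,1],
  [0,0,25,0,1],
  [0,0,40,0,1],
  [0,0,40,0,1],
  [0,0,30,0,1],
  [0,0,0,-1,1],
  [0,0,0,0,1],
])

```text
clock: 42.0
position: [0.4997, -0.0803, 0.2171]
tool_rot: [2.235, 2.207, 0.0]
contact_force: [-0.6, 0.2, -5.4]
finger_gap: 0.126
grasp_force: 60.8
```

>>> jog_arm([
  [1.5,-15,0,0,1],
  [1.5,-30,0,0,1],
  [1.5,-35,0,0,1],
  [2,-35,0,0,1],
  [2,-35,0,0,1],
  [2,-35,0,0,1],
  [2,-35,0,0,1],
  [2,-30,0,0,1],
  [0,-20,0,0,1],
  [0,-14,0,0,1],
  [0,0,0,0,1],
  [0,0,0,0,1],
])

```text
clock: 43.2
position: [0.5142, -0.3633, 0.2165]
tool_rot: [-2.233, -2.206, -0.002]
contact_force: [0.2, -0.3, -4.5]
finger_gap: 0.124
grasp_force: 60.8
```

```bash
python3 lid.py w15; python3 -c "
from h import *
o=bot.get_obs(); print(o['contact_force'],o['ft_torque'],o['grasp_force'])"
```

```text
[ 0.51429979 -0.36282945  0.2167842 ] [-2.23273456e+00 -2.20729634e+00 -1.37582001e-03] 0.1214090941477365
[ 0.40549873 -0.27409142 -4.73898506] [-0.00219567 -0.06569205 -0.08124835] 60.84903001785278
```

View pics/w15b.png

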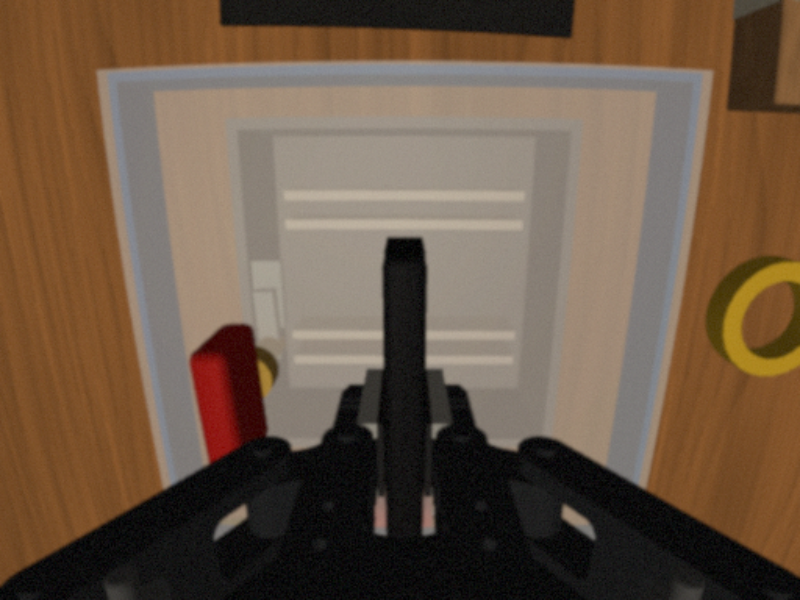

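The box is empty, and the lid hangs level and centred over it, handle at (405,260). Lowering gently.

>>> jog_arm([
  [0,0,-15,0,1],
  [0,0,-20,0,1],
  [0,0,-15,0,1],
  [0,0,-8,0,1],
  [0,0,-6,0,1],
  [0,0,-6,0,1],
  [0,0,0,0,1],
])

```text
clock: 43.95
position: [0.5145, -0.3639, 0.1468]
tool_rot: [-2.234, -2.208, -0.0]
contact_force: [0.1, -0.5, -4.7]
finger_gap: 0.124
grasp_force: 60.8
```

>>> jog_arm([
  [0,0,-5,0,1],
  [0,0,-5,0,1],
  [0,0,-5,0,1],
  [0,0,-5,0,1],
  [0,0,-4,0,1],
  [0,0,0,0,1],
])

```text
clock: 44.55
position: [0.5145, -0.3644, 0.1229]
tool_rot: [-2.235, -2.208, -0.0]
contact_force: [-0.6, -0.2, -4.3]
finger_gap: 0.123
grasp_force: 60.8
```

>>> jog_arm([
  [0,0,-2,0,1],
  [0,0,-1,0,1],
  [0,0,0,0,1],
  [0,0,0,0,1],
])

```text
clock: 44.95
position: [0.5147, -0.3645, 0.1227]
tool_rot: [2.234, 2.207, -0.0]
contact_force: [-3.2, 2.5, 7.9]
finger_gap: 0.122
grasp_force: 62.6
```

>>> jog_arm([
  [0,0,0,0,0.6],
  [0,0,0,0,0.6],
  [0,0,0,0,0.6],
  [0,0,30,0,0.6],
  [0,0,45,0,0.6],
  [0,0,45,0,0.6],
  [0,0,30,0,0.6],
  [0,0,0,0,0.6],
  [0,0,0,0,0.6],
])

```text
clock: 45.85
position: [0.5147, -0.3646, 0.2706]
tool_rot: [2.234, 2.207, 0.0]
contact_force: [0.3, 0.4, -0.5]
finger_gap: 0.401
grasp_force: 0.0
```

```bash
python3 lid.py w16; python3 - <<'E'
from h import *
from scipy import stats
S=load('w16'); C=cloud(S)
m=(abs(C[...,0]-.545)<.04)&(abs(C[...,1]+.36)<.08)&(C[...,2]>.06)&(C[...,2]<.1); q=C[m]; c=np.linalg.lstsq(np.c_[q[:,:2]-[.514,-.363],np.ones(len(q))],q[:,2],rcond=None)[0]; print('plate',len(q),c)
S2=snap('top','t16'); b=cv2.resize(S2[0][130:230,130:370,::-1],(800,333)); cv2.imwrite('pics/c16.png',b)
E
```

```text
[ 0.51419969 -0.36407262  0.26914443] [-2.23391005e+00 -2.20684295e+00  3.08696027e-05] 0.4011259740412566
tap 464 ((459.9958801269531, -362.8469543457031), (9.867257118225098, 41.19696044921875), 1.5644559860229492)
blk 1136 ((515.384521484375, -362.85797119140625), (97.53341674804688, 9.742525100708008), 89.0419921875) [0.1255 0.1269 0.128 ]
plate 10117 [-0.00177814 -0.00086284  0.08512266]
```

View pics/w16b.png

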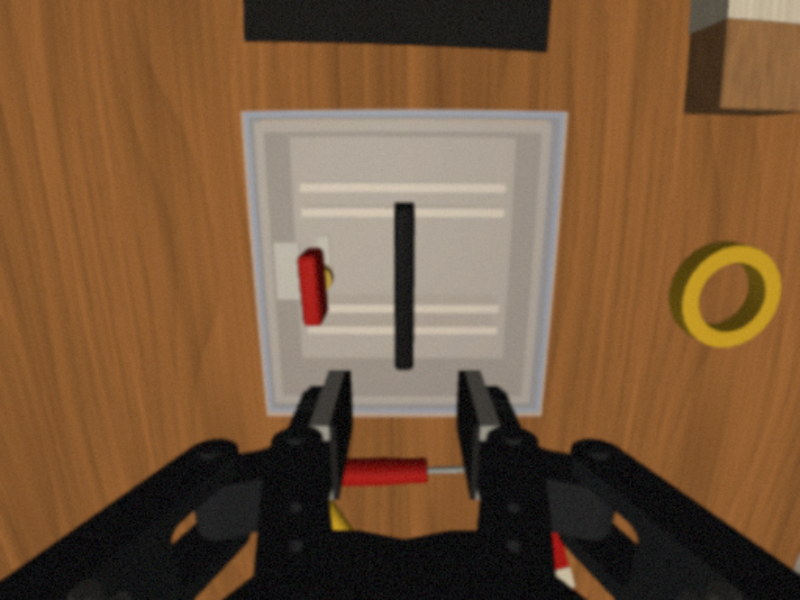

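The lid is seated level at the same height as at the start, with its handle at (404,285). The tap bar at (313,287) lies across the lid, open, and the robot is clear. Handing in.

```bash
python3 -c "
from plant import bot
print(bot.sign_off())"
```

```text
the job is handed in; nothing more can be done
None
```

I handed the job in, and it returned no verdict. The last images show the lid level on the empty box with the tap open at about 1.52 rad, the board down with a grip in each of the three pockets, and the two extra grips back in the channel.

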